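# Complete the mould rack and hold the wick bar over it

### The arm

A 6-joint arm with a two-finger parallel gripper is mounted at the origin on the work surface. World frame = base frame: x ahead of the robot, y to its left, z up, the work surface at z = 0. Lengths are in m, angles in degrees, forces in N, time in s.
With the tool pointing down it reaches from about 0.325 to 1 m from the base axis. Payload 5.1 kg.
Tool frame: the origin (TCP) lies between the finger pads; the fingertips stand 14 mm ahead of it and the grasp point (between the pads) lies 5 mm behind it (ctrl.tip_extent is the distance from the TCP to the fingertips, in m); y points along the fingers, z is the direction in which the jaws open and shut, and the axes are right-handed (so a half turn about y gives the same grasp; the last joint's range is limited). The gripper opens to 85 mm and grips with 20 to 120 N. Pads are 22 mm wide; open, the fingers measure 114 mm over their backs; the gripper's body (76 mm by 85 mm) begins 54 mm behind the grasp point. The pads swing forward as they close: fully open they stand 13 mm farther back than shut.
Start: joints at [-74.92, 7.093, 94.555, -0, 78.352, -4.733], TCP at [0.22, -0.612, 0.245] pointing down, gripper open.
Joint ranges: [-149.61, 149.61], [-58.7, 133.49], [1.44, 155.28], [-77.14, 257.14], [18.33, 153.61], [-166.67, 166.67]. Speed limits (degrees/s): [147.25, 147.25, 180, 180, 180, 180].

### API

Orientations are given as [roll, pitch, yaw] about the fixed x, y, z axes, in that order (R = Rz(yaw) Ry(pitch) Rx(roll)).
In Python, from station import ctrl, camera, hand_in gives the robot as it stands.
- The arm moves only by the shell command python3 -m crank 'ROWS'. ROWS is JSON, a list of rows, each an object of numbers: "hand": the opening, from 0 (shut) to 1 (fully open); "tx", "ty", "tz": the shift along the tool's x, y, z as a fraction of full scale; "spin": the turn about the tool's y as a fraction of full scale. A call has 1 to 20 rows; each row is the pose to reach, as a shift and turn from the pose commanded when the call began, along the tool's axes at that moment; what a row does not reach only later rows make up. Full scale, the value 1, is 12 cm for a shift and 60 degrees for a turn. A row lasts 1/8 s, in which the tool goes at most 62.5 mm and 10.7 degrees, less where a joint would pass 70% of its speed; a pose out of reach is approached as far as the arm can. A call with a number of a shift or a turn outside -1 to 1 is refused whole. A call with a gripper value outside its range is refused whole. The fingers move at their own pace and stop on an object; the grip force is fixed at half the most. Time passes only in rows, so rows that repeat a pose let the fingers close. It gives the time, the measured TCP pose, the force and the opening at its end, in the units of the state.
- ctrl.get_obs(): the state, without advancing time (a new reading comes with each control period).
- camera(name): name is "side" or "top"; returns a dict with "image" (400x640x3 uint8, red, green, blue), "intrinsics" (3x3 intrinsics, pixels), "pose" (4x4, takes a point from camera to world coordinates). Camera axes: x right, y down, z forward; pixel columns grow to the right and rows downward; lengths in m; the calibration is good to about 2 mm. A picture is of the moment at which its call begins. There is no depth.
- hand_in(): hands the job in, once; it reports no verdict.
The state is a dict: "time": time; "qpos": joint angles; "dq": joint speeds; "tau": joint torques, N m; "eef_pos": TCP position; "tool_rot": TCP orientation; "ft_force": force on the tool from outside, world axes, zero at the start; "torque": the same for the moment, N m; "gripper_width": finger opening in m.
Only numpy, scipy, OpenCV 4.12 (cv2) and the standard library are available. Lean on these libraries where they do the work, as an engineer would, in place of code of your own. Each camera call takes 0.05 s, during which the arm holds its last target.

### The job

Get the candle moulds ready for wicking: stand the two spare moulds upright in the two empty pockets of the wooden rack, leaving the moulds already there in place. Then draw the wick bar out of its slanted stand and turn it level with its hooks hanging down, lengthwise above the row of moulds and centred on it, about 10 cm above their mouths, touching nothing else. Finish while still holding it there, and do not disturb the other things on the bench.

Things in the scene. Friction and masses are not known exactly. Their poses are not given: they have to be found in the camera images.
- rack: fixed wooden mould rack, block 70 x 260 x 50 mm (x, y, z). Origin: centre of its underside; y runs along the row of five round pockets, each 29 mm in diameter, 35 mm deep (floor 15 mm above the bench), pitch 46 mm. Three pockets hold a mould, two are empty; which ones varies. A seated mould stands 55 mm proud, its mouth 105 mm above the bench.
- rack_hole0 (a point): centre of the mouth of pocket 0 of the rack, on the rack's top face, 92 mm from the rack's middle towards its -y end.
- rack_hole1 (a point): centre of the mouth of pocket 1 of the rack, on the rack's top face, 46 mm from the rack's middle towards its -y end.
- rack_hole2 (a point): centre of the mouth of pocket 2 of the rack, on the rack's top face, 0 mm from the rack's middle.
- rack_hole3 (a point): centre of the mouth of pocket 3 of the rack, on the rack's top face, 46 mm from the rack's middle towards its +y end.
- rack_hole4 (a point): centre of the mouth of pocket 4 of the rack, on the rack's top face, 92 mm from the rack's middle towards its +y end.
- mould_1: plain aluminium candle mould, an upright round tube 26 mm in diameter and 90 mm tall (last 3 mm of the foot chamfered to 22 mm diameter), about 0.09 kg, mouth upwards. Origin: centre of its underside, z up along the tube. At the start it stands in one of the rack's pockets; leave it there.
- mould_2: plain aluminium candle mould, an upright round tube 26 mm in diameter and 90 mm tall (last 3 mm of the foot chamfered to 22 mm diameter), about 0.09 kg, mouth upwards. Origin: centre of its underside, z up along the tube. At the start it stands in one of the rack's pockets; leave it there.
- mould_3: plain aluminium candle mould, an upright round tube 26 mm in diameter and 90 mm tall (last 3 mm of the foot chamfered to 22 mm diameter), about 0.09 kg, mouth upwards. Origin: centre of its underside, z up along the tube. At the start it stands in one of the rack's pockets; leave it there.
- spare_1: plain aluminium candle mould, an upright round tube 26 mm in diameter and 90 mm tall (last 3 mm of the foot chamfered to 22 mm diameter), about 0.09 kg, mouth upwards. Origin: centre of its underside, z up along the tube. A spare: at the start it stands on the bench in front of or to the left of the rack.
- spare_2: plain aluminium candle mould, an upright round tube 26 mm in diameter and 90 mm tall (last 3 mm of the foot chamfered to 22 mm diameter), about 0.09 kg, mouth upwards. Origin: centre of its underside, z up along the tube. A spare: at the start it stands on the bench in front of or to the left of the rack.
- wick_bar: dark steel bar 280 x 16 x 8 mm (x, y, z), 0.16 kg; origin at its centre. Under it (-z face) five brass hooks 46 mm apart, the middle one at the centre, reaching 21 mm below the origin. At the start its -x end is 40 mm deep in the stand and it leans up at about 45 degrees (droops to 40), +x end uppermost, hooks under the slope. Grip across its 16 mm width near the middle; draws out along its +x.
- stand: fixed wooden stand of the wick bar: foot plate 130 x 70 x 18 mm (x, y, z) with a square socket block 44 mm wide, slanting up at 45 degrees towards its own +x. The socket is 20 x 11.5 mm inside and 40 mm deep, waxed so that the bar slides freely. Origin: on the bench under the inner end of the socket (45 mm above the bench); highest point about 86 mm above the bench.
- socket_mouth (a point): middle of the mouth of the stand's socket, where the bar comes out, 73 mm above the bench.
- tin: bystander: low aluminium tin, 60 mm diameter, 45 mm tall, standing; origin at the centre of its underside.
- wrench: bystander: wrench lying flat, 150 mm long along its x; origin under its middle.
- brush: bystander: brush lying flat, 170 mm long along its x; origin under its middle.
- jar: bystander: amber glass jar, 70 mm diameter, 85 mm tall, standing; origin at the centre of its underside.
- hammer: bystander: hammer lying flat, 240 mm long along its x; origin under its middle.
Things that resemble listed ones, but are neither listed nor needed, are in the scene too. What is shaped like the mould_3 but green, purple or red is not meant.

How it is judged:
By the outcome, as a careful person would: the job done as asked, in the order asked, and still so for the second after the job is handed in, while the arm keeps its last pose, push and grip.
It also fails if it takes over 70 s, if anything falls off the work surface, if the arm or the gripper's body presses on something with over 40 N, if the wrist force passes 120 N, or if a joint passes its speed limit or range.

## Working session

There is one attempt and no reset: what is moved stays moved. The work goes in short steps, Python scripts to look and compute and a shell command to move; the robot and the scene stay as the last step left them, time stands still between calls to the robot, and variables do not carry over. Pictures are saved under pics/ and viewed, and the job is handed in when it is done.

```bash
mkdir -p pics; ls; python3 - <<'E'
from station import ctrl,camera
import cv2,numpy as np
for n in("side","top"):
    c=camera(n);cv2.imwrite(f"pics/{n}0.png",c["image"][:,:,::-1]);print(n,c["intrinsics"].round(1).tolist(),c["pose"].round(4).tolist())
print(ctrl.get_obs())
E
```

```text
pics
side [[457.5, 0.0, 315.0], [0.0, 457.5, 192.1], [0.0, 0.0, 1.0]] [[-0.7524, -0.4293, 0.4995, 0.0402], [-0.6585, 0.5064, -0.5567, 0.5625], [-0.014, -0.7478, -0.6637, 0.8145], [0.0, 0.0, 0.0, 1.0]]
top [[405.7, 0.0, 322.9], [0.0, 405.7, 202.7], [0.0, 0.0, 1.0]] [[0.0019, -0.9815, 0.1916, 0.3397], [-0.9999, -0.0047, -0.0137, -0.0345], [0.0144, -0.1916, -0.9814, 1.2208], [0.0, 0.0, 0.0, 1.0]]
{'time': 0.1, 'qpos': array([-7.49197799e+01,  7.13057453e+00,  9.46268509e+01, -5.25402838e-04,
        7.83535776e+01, -4.73403935e+00]), 'dq': array([-0.1043553 , -0.0658608 , -0.05300619,  0.095855  , -0.05565144,
        0.12945969]), 'tau': array([ 9.38474441e-04, -4.24934435e+01, -3.66652822e+01, -8.74174043e-05,
        3.96654534e-03, -1.48471759e-05]), 'eef_pos': array([ 0.22014692, -0.61101291,  0.2441606 ]), 'tool_rot': array([-9.01106668e+01,  8.64851251e-03, -1.60185642e+02]), 'ft_force': array([ 0.86622517, -0.59445326,  0.16053163]), 'torque': array([-0.03578527,  0.03279462,  0.0042472 ]), 'gripper_width': 0.08527563717331754}
```

View pics/side0.png

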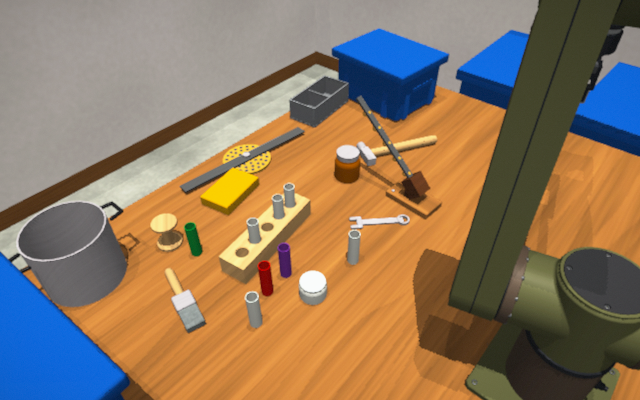

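View pics/top0.png

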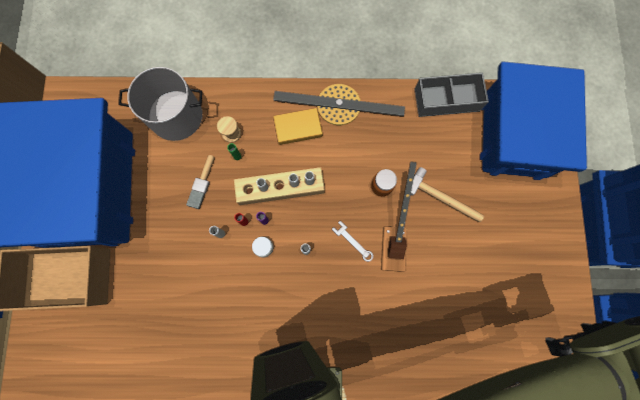

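The side view shows spares at about (254,310) and (354,247), the rack at about (265,235), and the bar leaning from the stand at about (415,195). In the top view the spares are at (215,230) and (306,248), the rack at (280,185), and the stand at (394,250). I'll zoom in to measure.

```bash
cat > h.py <<'E'
import cv2,numpy as np
from station import ctrl,camera
def P(c): 
    T=c["pose"]; R=T[:3,:3].T; return c["intrinsics"]@np.c_[R,-R@T[:3,3]]
def ray(c,uv):
    d=c["pose"][:3,:3]@np.linalg.solve(c["intrinsics"],[uv[0],uv[1],1.]); return c["pose"][:3,3],d
def onz(c,uv,z):
    o,d=ray(c,uv); return o+d*(z-o[2])/d[2]
def tri(cs,uvs,ct,uvt):
    X=cv2.triangulatePoints(P(cs),P(ct),np.array(uvs,float).reshape(2,1),np.array(uvt,float).reshape(2,1)); X=(X[:3]/X[3]).ravel()
    a,b=proj(cs,X)-uvs,proj(ct,X)-uvt
    return X,np.r_[a,b]
def proj(c,X):
    p=P(c)@np.r_[X,1]; return p[:2]/p[2]
def crop(c,name,x0,y0,x1,y1,k):
    im=cv2.resize(c["image"][y0:y1,x0:x1,::-1],None,fx=k,fy=k,interpolation=cv2.INTER_CUBIC)
    for x in range((x0+9)//10*10,x1,10):
        cv2.putText(im,str(x),((x-x0)*k,8),0,.3,(255,255,255),1) if x%20==0 else 0; cv2.line(im,((x-x0)*k,10),((x-x0)*k,14),(255,255,255),1)
    for y in range((y0+9)//10*10,y1,10): cv2.putText(im,str(y),(0,(y-y0)*k+3),0,.3,(255,255,255),1)
    cv2.imwrite(f"pics/{name}.png",im)
E
python3 - <<'E'
from h import *
s=camera("side");t=camera("top")
np.save("s0.npy",s,allow_pickle=True);np.save("t0.npy",t,allow_pickle=True)
crop(s,"s_rack",210,175,370,335,5 if 0 else 4)
crop(t,"t_rack",190,160,340,270,5)
crop(s,"s_bar",330,90,450,220,5 if 0 else 4)
crop(t,"t_bar",370,155,430,280,4)
E
```

```text
(no output)
```

View pics/s_rack.png

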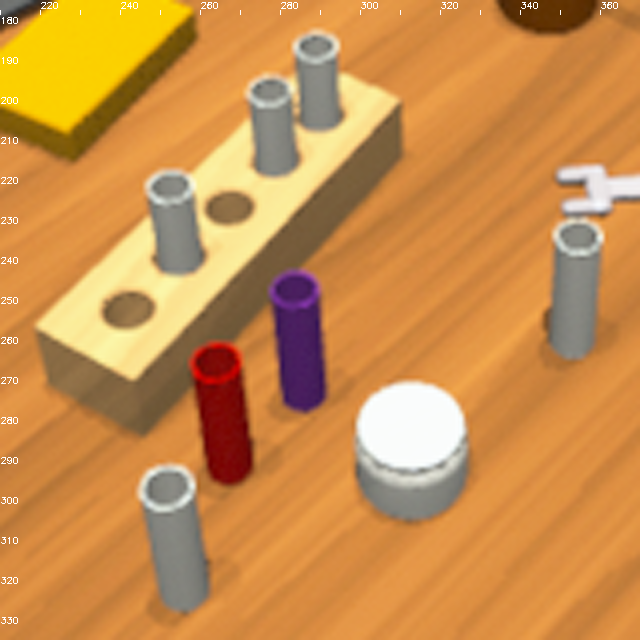

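View pics/t_rack.png

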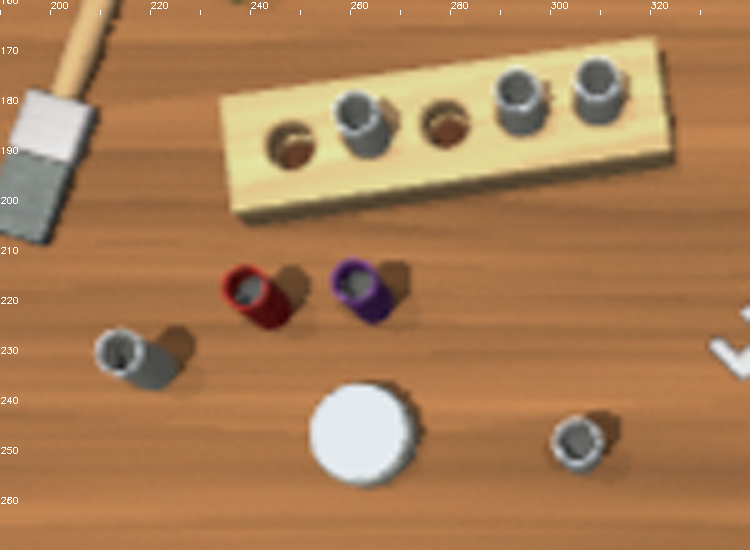

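View pics/s_bar.png

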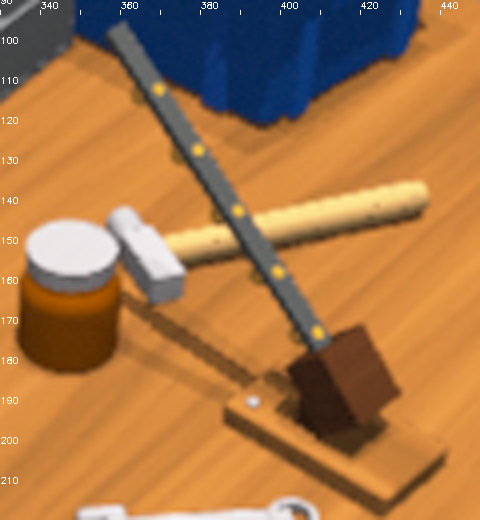

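View pics/t_bar.png

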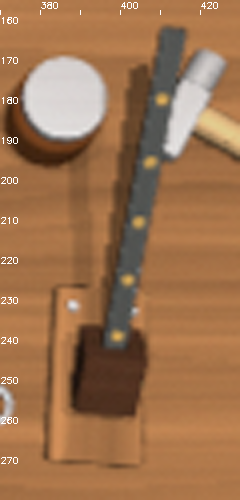

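```bash
python3 - <<'E'
from h import *
s=np.load("s0.npy",allow_pickle=True).item();t=np.load("t0.npy",allow_pickle=True).item()
def rim(c,u,v,r):
    # bright low-sat rim, subpixel by upsampling
    u0,v0=int(u)-r,int(v)-r
    im=cv2.resize(c["image"][v0:v0+2*r+1,u0:u0+2*r+1],None,fx=8,fy=8,interpolation=cv2.INTER_CUBIC)
    hsv=cv2.cvtColor(im,cv2.COLOR_RGB2HSV)
    m=((hsv[...,1]<60)&(hsv[...,2]>160)).astype(np.uint8)
    cs,_=cv2.findContours(m,cv2.RETR_EXTERNAL,cv2.CHAIN_APPROX_NONE)
    k=max(cs,key=cv2.contourArea); e=cv2.fitEllipse(cv2.convexHull(k))
    return (np.array(e[0])+.5)/8-.5+[u0,v0],np.array(e[1])/8
for n,a,b in [("A",(252,297),(214,230)),("B",(354,234),(305,248)),("m1",(252.5,221.5),(261,182)),("m2",(277,198),(293,177.5)),("m3",(289,186.5),(309,175))]:
    a2,ea=rim(s,*a,9);b2,eb=rim(t,*b,7)
    X,r=tri(s,a2,t,b2);print(n,a2.round(1),ea.round(1),b2.round(1),eb.round(1),"X",(X*1000).round(1),r.round(1), "z.09/105:",(onz(s,a2,X[2])*1000).round(0))
for n,a,b in [("h4",(241.6,252.1),(247.8,188.6)),("h2",(267.1,226.6),(278.8,184.6))]:
    X,r=tri(s,a,t,b);print(n,(X*1000).round(1),r.round(1))
def dots(c,x0,y0,x1,y1):
    im=cv2.resize(c["image"][y0:y1,x0:x1],None,fx=8,fy=8,interpolation=cv2.INTER_CUBIC)
    hsv=cv2.cvtColor(im,cv2.COLOR_RGB2HSV)
    m=((hsv[...,0]>14)&(hsv[...,0]<30)&(hsv[...,1]>100)&(hsv[...,2]>150)).astype(np.uint8)
    n,_,st,ce=cv2.connectedComponentsWithStats(m)
    return [((ce[i]+.5)/8-.5+[x0,y0],st[i,4]/64) for i in range(1,n) if st[i,4]>150]
for c,b in((s,(360,100,412,180)),(t,(392,160,418,246))):
    for p,a in dots(c,*b): print(p.round(1),round(a,1))
E
```

```text
A [251.4 296.8] [11.8 14. ] [212.2 230.3] [7.  9.2] X [480.7 258.6  89.3] [-0. -0.  0.  0.] z.09/105: [481. 259.  89.]
B [354.1 233.8] [10.2 12. ] [303.5 247. ] [6.3 8.9] X [433.2   2.5  89.3] [-0.6 -0.1  0.3  0.6] z.09/105: [432.   2.  89.]
m1 [252.2 221.7] [ 8.8 12.5] [260.6 182.1] [ 9.8 10.1] X [617.5 126.7 101. ] [ 0.2  0.  -0.1 -0.2] z.09/105: [618. 127. 101.]
m2 [277.1 197.9] [ 7.8 11.3] [292.9 177.7] [ 9.9 10.4] X [631.1  35.5 100.3] [ 0.3  0.1 -0.2 -0.2] z.09/105: [632.  36. 100.]
m3 [288.7 186.8] [ 7.5 11.2] [308.8 175. ] [ 9. 10.] X [638.5 -10.2 100.1] [-0.1 -0.   0.   0.1] z.09/105: [638. -10. 100.]
h4 [611.6 172.3  44.2] [ 0.2  0.1 -0.1 -0.2]
h2 [624.3  80.7  44.7] [ 0.3  0.1 -0.2 -0.2]
[370.8 135.9] 535.9
[369.3 111.8] 9.2
[374.5 113. ] 3.2
[399.6 133.3] 569.0
[379.3 118.6] 13.7
[389.4 142.1] 11.3
[406.9 157.9] 132.0
[388.7 168.4] 404.8
[362.  161.4] 16.7
[362.3 168.8] 8.7
[409.2 172.6] 11.1
[367.9 176.5] 78.6
[410.1 179.4] 6.4
[407.1 195.1] 6.0
[404.2 210.1] 5.7
[401.5 224.5] 5.3
[398.9 238.6] 5.3
```

```bash
python3 - <<'E'
from h import *
s=np.load("s0.npy",allow_pickle=True).item();t=np.load("t0.npy",allow_pickle=True).item()
for n,a,b in [("A",(251.5,296.9),(213.6,230)),("B",(354.1,234.0),(305.2,248.6))]:
    X,r=tri(s,a,t,b);print(n,(X*1000).round(1),r.round(1), (onz(t,b,.09)*1000).round(1),(onz(s,a,.09)*1000).round(1))
S=[(369.3,111.8),(379.2,127.1),(389.4,142.1),(399.1,157.7),(409.2,172.6)]
T=[(410.1,179.4),(407.1,195.1),(404.2,210.1),(401.5,224.5),(398.9,238.6)]
X=[]
for a,b in zip(S,T):
    x,r=tri(s,a,t,b);X.append(x);print((x*1000).round(1),r.round(1))
X=np.array(X);d=np.diff(X,axis=0);print(np.linalg.norm(d,axis=1)*1000)
u=X[0]-X[-1];u/=np.linalg.norm(u);print(u,np.degrees(np.arctan2(u[2],np.hypot(*u[:2]))),np.degrees(np.arctan2(u[1],u[0])),X.mean(0))
o=ctrl.get_obs()
from scipy.spatial.transform import Rotation as R
print(R.from_euler("xyz",o["tool_rot"],degrees=True).as_matrix().round(3))
rk=np.array([-13.6,91.2]);print("rack yaw(of +y)",np.degrees(np.arctan2(rk[1],rk[0]))-90)
E
```

```text
A [482.6 256.4  84.8] [ 0.3  0.1 -0.1 -0.2] [481.4 254.7  90. ] [479.9 258.8  90. ]
B [432.1  -0.6  86.3] [ 0.6  0.1 -0.3 -0.5] [430.4  -1.5  90. ] [431.3   2.9  90. ]
[ 603.2 -276.7  195.1] [ 0.  0. -0. -0.]
[ 567.8 -273.9  165.6] [ 0.1  0.  -0.1 -0.1]
[ 531.8 -271.   137.3] [ 0.  0. -0. -0.]
[ 496.9 -268.6  106.2] [ 0.1  0.  -0.  -0.1]
[ 460.8 -265.6   78.3] [ 0.2  0.  -0.1 -0.2]
[46.26513564 45.83015011 46.79354531 45.72502468]
[ 0.77182278 -0.06038757  0.63296362] 39.26911279422892 -4.473719365391232 [ 0.53211433 -0.27117565  0.13646804]
[[-0.941 -0.     0.339]
 [-0.339  0.001 -0.941]
 [-0.    -1.    -0.001]]
rack yaw(of +y) 8.481605794029335
```

The two views give these estimates:
- **Rack:** pockets 2 at about (624,81) and 4 at about (611,172) are empty. The rack is turned 8.5°, and the pitch check gives 46 mm.
- **Bar:** pitch is 46 mm and tilt 39°, yaw −4.5°. 
- **Bias:** triangulated heights come out about 4–5 mm low, both for the spares (85 against 90) and the rack (45 against 50), so I'll correct for that.

Next I approach spare B.

```bash
cat > plan.py <<'E'
import sys,numpy as np
from station import ctrl
from scipy.spatial.transform import Rotation as R
o=ctrl.get_obs();M=R.from_euler("xyz",o["tool_rot"],degrees=True).as_matrix()
yaw=np.degrees(np.arctan2(M[1,2],M[0,2]))
print("t",round(o["time"],2),"p",(o["eef_pos"]*1000).round(1),"yaw",round(yaw,1),"q",o["qpos"].round(0),"w",round(o["gripper_width"]*1000,1),"F",o["ft_force"].round(1))
if len(sys.argv)>3:
    a=[float(x) for x in sys.argv[1:]]
    d=M.T@(np.array(a[:3])/1000-o["eef_pos"])/.12
    s=((yaw-a[3]+180)%360-180)/60 if len(a)>3 else 0
    print("tx ty tz spin",d.round(3),round(s,3),"M",M.round(2).tolist())
E
python3 plan.py 431 1 250 8.5
```

```text
t 0.2 p [ 220.2 -611.2  244.5] yaw -70.2 q [-75.   7.  95.   0.  78.  -5.] w 85.5 F [-0.7 -0.2  0.3]
tx ty tz spin [-3.382 -0.04  -4.204] -1.311 M [[-0.94, -0.0, 0.34], [-0.34, 0.0, -0.94], [-0.0, -1.0, -0.0]]
```

```bash
python3 -m crank '[{"tx":-0.4,"ty":-0.1,"tz":-0.5,"hand":1},{"tx":-0.8,"ty":-0.1,"tz":-1,"hand":1},{"tx":-0.8,"ty":-0.1,"tz":-1,"hand":1}]'
python3 -m crank '[{"tx":-0.4,"tz":-0.5,"hand":1},{"tx":-0.8,"tz":-1,"hand":1},{"tx":-0.8,"tz":-1,"hand":1}]'
python3 plan.py 431 1 250 8.5
```

```text
t 0.2 p [ 220.2 -611.2  244.5] yaw -70.2 q [-75.   7.  95.   0.  78.  -5.] w 85.5 F [-0.7 -0.2  0.3]
tx ty tz spin [-3.382 -0.04  -4.204] -1.311 M [[-0.94, -0.0, 0.34], [-0.34, 0.0, -0.94], [-0.0, -1.0, -0.0]]invalid input at $[0]: expected keys hand, tx, ty, tz, spin
invalid input at $[0]: expected keys hand, tx, ty, tz, spin
```

```bash
python3 -m crank '[{"tx":-0.4,"ty":-0.1,"tz":-0.5,"spin":0,"hand":1},{"tx":-0.8,"ty":-0.1,"tz":-1,"spin":0,"hand":1},{"tx":-0.8,"ty":-0.1,"tz":-1,"spin":0,"hand":1}]'
python3 -m crank '[{"tx":-0.4,"ty":0,"tz":-0.5,"spin":0,"hand":1},{"tx":-0.8,"ty":0,"tz":-1,"spin":0,"hand":1},{"tx":-0.8,"ty":0,"tz":-1,"spin":0,"hand":1}]'
python3 plan.py 431 1 250 8.5
```

```text
time: 0.57
eef_pos: [0.2706, -0.4637, 0.2572]
tool_rot: [-90.0, 0.0, -160.1]
ft_force: [-0.2, 0.0, 0.5]
gripper_width: 0.0857
time: 0.95
eef_pos: [0.32, -0.3181, 0.2571]
tool_rot: [-90.0, 0.0, -160.1]
ft_force: [0.4, 0.4, 0.3]
gripper_width: 0.0852
t 0.95 p [ 320.  -318.1  257.1] yaw -70.1 q [-52. -20. 118.   0.  82.  18.] w 85.2 F [0.4 0.4 0.3]
tx ty tz spin [-1.776  0.06  -2.185] -1.31 M [[-0.94, 0.0, 0.34], [-0.34, 0.0, -0.94], [-0.0, -1.0, 0.0]]
```

```bash
python3 -m crank '[{"tx":-0.4,"ty":0,"tz":-0.5,"spin":-0.15,"hand":1},{"tx":-0.8,"ty":0,"tz":-1,"spin":-0.3,"hand":1},{"tx":-0.9,"ty":0,"tz":-1,"spin":-0.45,"hand":1},{"tx":-0.9,"ty":0,"tz":-1,"spin":-0.6,"hand":1}]'
python3 plan.py 431 1 200 8.5
```

```text
time: 1.45
eef_pos: [0.3812, -0.169, 0.2573]
tool_rot: [-90.0, 0.0, -123.6]
ft_force: [-0.0, -0.2, -0.0]
gripper_width: 0.0855
t 1.45 p [ 381.2 -169.   257.3] yaw -33.6 q [-31. -25. 122.   0.  83.   2.] w 85.5 F [-0.  -0.2 -0. ]
tx ty tz spin [-1.409  0.478 -0.439] -0.702 M [[-0.55, 0.0, 0.83], [-0.83, 0.0, -0.55], [-0.0, -1.0, 0.0]]
```

```bash
python3 -m crank '[{"tx":-0.5,"ty":0,"tz":-0.1,"spin":-0.15,"hand":1},{"tx":-0.95,"ty":0,"tz":-0.2,"spin":-0.3,"hand":1},{"tx":-1,"ty":0.2,"tz":-0.3,"spin":-0.45,"hand":1},{"tx":-1,"ty":0.2,"tz":-0.3,"spin":-0.6,"hand":1},{"tx":-1,"ty":0.2,"tz":-0.3,"spin":-0.7,"hand":1}]'
python3 plan.py 431 1 150 8.5
```

```text
time: 2.08
eef_pos: [0.4178, -0.0511, 0.2327]
tool_rot: [-90.1, 0.0, -81.9]
ft_force: [0.8, 0.5, -0.8]
gripper_width: 0.0853
t 2.08 p [417.8 -51.1 232.7] yaw 8.1 q [-14. -23. 123.  -0.  80. -22.] w 85.3 F [ 0.8  0.5 -0.8]
tx ty tz spin [-0.414  0.689  0.171] -0.007 M [[0.14, -0.0, 0.99], [-0.99, 0.0, 0.14], [-0.0, -1.0, -0.0]]
```

```bash
python3 -m crank '[{"tx":-0.42,"ty":0.3,"tz":0.17,"spin":0,"hand":1},{"tx":-0.42,"ty":0.75,"tz":0.17,"spin":0,"hand":1},{"tx":-0.42,"ty":0.9,"tz":0.17,"spin":0,"hand":1}]'
python3 plan.py 431 1 63 8.5
python3 - <<'E'
from h import *
s=camera("side");t=camera("top")
crop(s,"s1",270,130,430,280,4);crop(t,"t1",250,190,370,290,5)
E
```

```text
time: 2.45
eef_pos: [0.4289, 0.0021, 0.1213]
tool_rot: [-90.4, 0.1, -82.1]
ft_force: [0.1, -0.6, -0.3]
gripper_width: 0.0852
t 2.45 p [428.9   2.1 121.3] yaw 7.9 q [ -7. -16. 128.  -0.  68. -15.] w 85.2 F [ 0.1 -0.6 -0.3]
tx ty tz spin [0.012 0.486 0.019] -0.01 M [[0.14, -0.01, 0.99], [-0.99, 0.0, 0.14], [-0.0, -1.0, -0.01]]
```

View pics/s1.png

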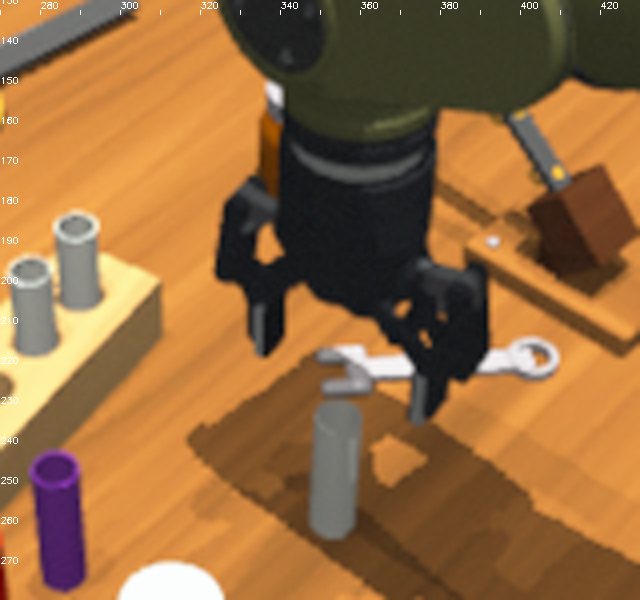

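View pics/t1.png

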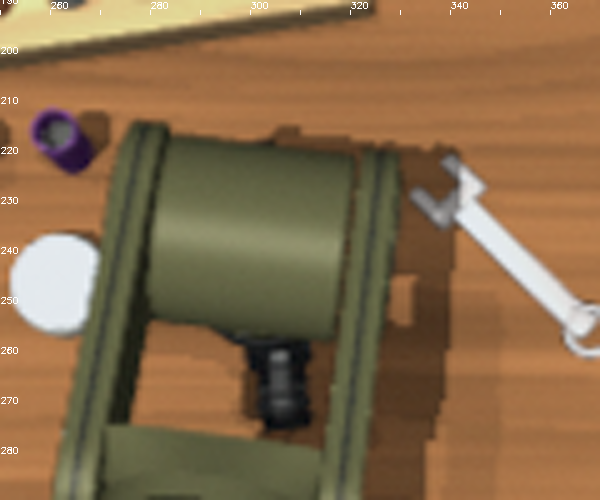

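The fingers straddle spare B: in the side view the tips are at about (336,217) and (374,235), with the mould mouth at (354,234). I descend and grip.

```bash
python3 -m crank '[{"tx":0.01,"ty":0.3,"tz":0.02,"spin":0,"hand":1},{"tx":0.01,"ty":0.48,"tz":0.02,"spin":0,"hand":1},{"tx":0.01,"ty":0.48,"tz":0.02,"spin":0,"hand":1},{"tx":0.01,"ty":0.48,"tz":0.02,"spin":0,"hand":0},{"tx":0.01,"ty":0.48,"tz":0.02,"spin":0,"hand":0},{"tx":0.01,"ty":0.48,"tz":0.02,"spin":0,"hand":0},{"tx":0.01,"ty":0.48,"tz":0.02,"spin":0,"hand":0},{"tx":0.01,"ty":0.48,"tz":0.02,"spin":0,"hand":0}]'
python3 plan.py 560 81 200 8.5
```

```text
time: 3.55
eef_pos: [0.4346, 0.0001, 0.0686]
tool_rot: [-89.9, -0.0, -82.2]
ft_force: [-1.7, -0.7, 4.6]
gripper_width: 0.0245
t 3.55 p [4.346e+02 1.000e-01 6.860e+01] yaw 7.8 q [ -7. -10. 130.  -0.  61. -15.] w 24.5 F [-1.7 -0.7  4.6]
tx ty tz spin [-0.525 -1.094  1.128] -0.011 M [[0.14, 0.0, 0.99], [-0.99, -0.0, 0.14], [0.0, -1.0, 0.0]]
```

```bash
python3 -m crank '[{"tx":0,"ty":-0.5,"tz":0,"spin":0,"hand":0},{"tx":0,"ty":-1,"tz":0,"spin":0,"hand":0},{"tx":-0.3,"ty":-1,"tz":0.4,"spin":0,"hand":0},{"tx":-0.52,"ty":-1,"tz":0.9,"spin":0,"hand":0},{"tx":-0.52,"ty":-1,"tz":0.9,"spin":0,"hand":0}]'
python3 plan.py 622 81 200 8.5
python3 - <<'E'
from h import *
s=camera("side");t=camera("top")
crop(s,"s2",200,130,360,280,4);crop(t,"t2",230,150,350,250,5)
E
```

```text
time: 4.18
eef_pos: [0.5342, 0.0784, 0.186]
tool_rot: [-90.1, 0.0, -82.0]
ft_force: [-0.6, 0.0, -2.1]
gripper_width: 0.0247
t 4.17 p [534.2  78.4 186. ] yaw 8.0 q [  3.  -4. 112.   0.  72.  -5.] w 24.7 F [-0.6  0.  -2.1]
tx ty tz spin [ 0.08  -0.118  0.727] -0.009 M [[0.14, -0.0, 0.99], [-0.99, 0.0, 0.14], [-0.0, -1.0, -0.0]]
```

View pics/s2.png

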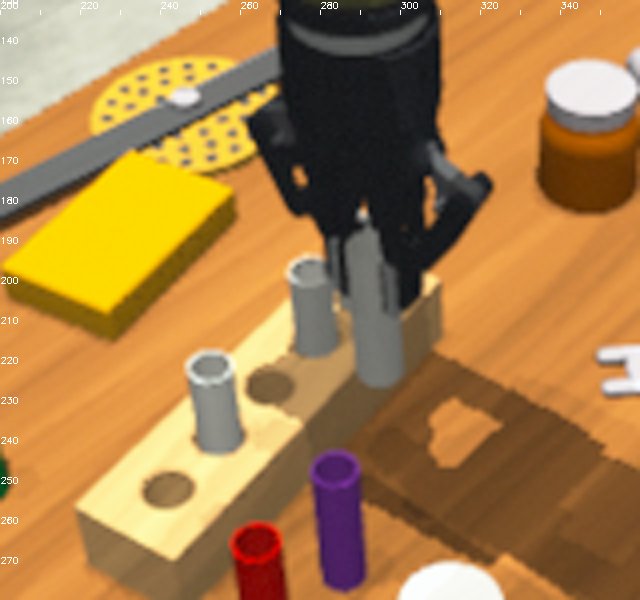

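View pics/t2.png

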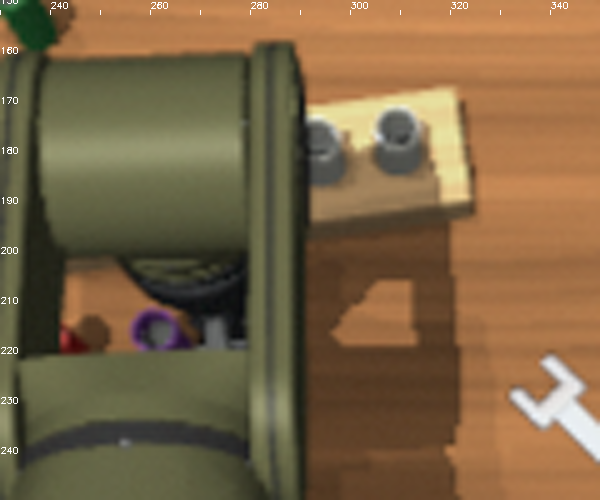

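```bash
python3 - <<'E'
from h import *
s=np.load("s0.npy",allow_pickle=True).item();t=np.load("t0.npy",allow_pickle=True).item()
for z in(.112,.1174): print("mould bottom",(onz(s,(294.3,223),z)*1000).round(1))
for n,a,b in [("h4",(241.6,252.1),(247.8,188.6)),("h2",(267.1,226.6),(278.8,184.6))]:
  print(n,(onz(s,a,.05)*1000).round(1),(onz(t,b,.05)*1000).round(1))
for n,a,b in [("m1",(252.2,221.7),(260.6,182.1)),("m2",(277.1,197.9),(292.9,177.7)),("m3",(288.7,186.8),(308.8,175.0))]:
  print(n,(onz(s,a,.105)*1000).round(1),(onz(t,b,.105)*1000).round(1))
# where would held mould axis appear
for z in (.1174,.2074): print(proj(s,[.5342,.0784,z]))
E
```

```text
mould bottom [537.   77.5 112. ]
mould bottom [533.1  81.3 117.4]
h4 [607.8 175.4  50. ] [609.7 170.8  50. ]
h2 [621.   84.3  50. ] [622.3  79.7  50. ]
m1 [614.7 129.5 105. ] [616.  125.8 105. ]
m2 [627.7  39.2 105. ] [629.4  34.9 105. ]
m3 [634.2  -6.4 105. ] [637.5 -10.1 105. ]
[294.85596935 222.03917427]
[292.91846863 190.48763955]
```

```bash
python3 -m crank '[{"tx":0.08,"ty":-0.08,"tz":0.4,"spin":0,"hand":0},{"tx":0.08,"ty":-0.08,"tz":0.73,"spin":0,"hand":0},{"tx":0.08,"ty":-0.08,"tz":0.73,"spin":0,"hand":0},{"tx":0.08,"ty":-0.08,"tz":0.73,"spin":0,"hand":0}]'
python3 plan.py 622 81 130 8.5
```

```text
time: 4.78
eef_pos: [0.6193, 0.0784, 0.197]
tool_rot: [-90.1, 0.0, -82.2]
ft_force: [-0.2, -0.3, -0.9]
gripper_width: 0.0247
t 4.78 p [619.3  78.4 197. ] yaw 7.8 q [  2.   6. 101.  -0.  74.  -5.] w 24.7 F [-0.2 -0.3 -0.9]
tx ty tz spin [-0.018  0.558  0.026] -0.012 M [[0.14, -0.0, 0.99], [-0.99, -0.0, 0.14], [-0.0, -1.0, -0.0]]
```

```bash
python3 -m crank '[{"tx":-0.02,"ty":0.3,"tz":0.02,"spin":0,"hand":0},{"tx":-0.02,"ty":0.55,"tz":0.02,"spin":0,"hand":0},{"tx":-0.02,"ty":0.55,"tz":0.02,"spin":0,"hand":0},{"tx":-0.02,"ty":0.55,"tz":0.02,"spin":0,"hand":0}]'
python3 plan.py 622 81 78 8.5
python3 - <<'E'
from h import *
s=camera("side")
crop(s,"s3",210,160,330,280,5)
o=ctrl.get_obs()["eef_pos"]
print(proj(s,[o[0],o[1],o[2]-.0686]), proj(s,[o[0],o[1],o[2]+.0214]))
E
```

```text
time: 5.28
eef_pos: [0.6227, 0.0817, 0.1329]
tool_rot: [-89.9, -0.0, -82.2]
ft_force: [-0.0, 1.7, -0.3]
gripper_width: 0.0243
t 5.28 p [622.7  81.7 132.9] yaw 7.8 q [  3.  10. 103.  -0.  67.  -5.] w 24.3 F [-0.   1.7 -0.3]
tx ty tz spin [ 0.004  0.457 -0.007] -0.012 M [[0.14, 0.0, 0.99], [-0.99, 0.0, 0.14], [0.0, -1.0, 0.0]]
[266.68141004 221.0069953 ] [263.20601506 191.8474891 ]
```

View pics/s3.png

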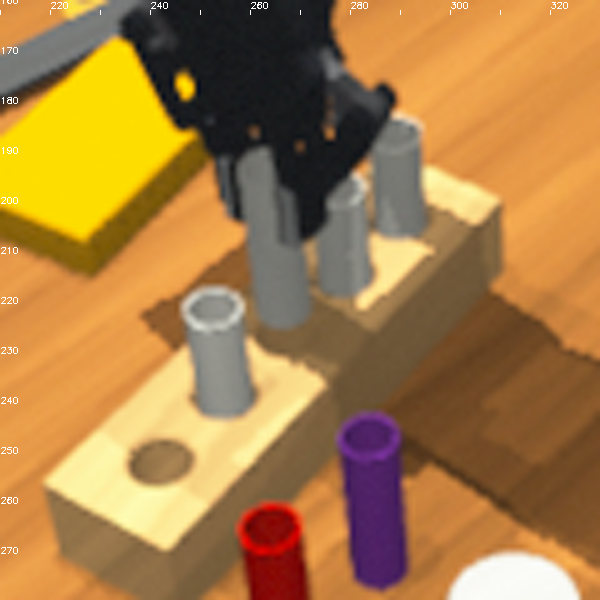

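The mould foot at (266.6,221.5) lines up with the pocket axis, which predicts (266.5,222). I insert it.

```bash
python3 -m crank '[{"tx":0,"ty":0.1,"tz":0,"spin":0,"hand":0},{"tx":0,"ty":0.2,"tz":0,"spin":0,"hand":0},{"tx":0,"ty":0.3,"tz":0,"spin":0,"hand":0},{"tx":0,"ty":0.3,"tz":0,"spin":0,"hand":0}]'
python3 plan.py 622 81 84 8.5
```

```text
time: 5.82
eef_pos: [0.6224, 0.0815, 0.0937]
tool_rot: [-90.1, -0.0, -82.2]
ft_force: [1.9, -0.5, -2.6]
gripper_width: 0.0246
t 5.83 p [622.4  81.5  93.7] yaw 7.8 q [  3.  12. 104.  -0.  64.  -5.] w 24.6 F [ 1.9 -0.5 -2.6]
tx ty tz spin [ 0.004  0.081 -0.004] -0.011 M [[0.14, -0.0, 0.99], [-0.99, -0.0, 0.14], [0.0, -1.0, -0.0]]
```

```bash
python3 -m crank '[{"tx":0,"ty":0.04,"tz":0,"spin":0,"hand":0},{"tx":0,"ty":0.07,"tz":0,"spin":0,"hand":0},{"tx":0,"ty":0.07,"tz":0,"spin":0,"hand":0}]'
python3 -m crank '[{"tx":0,"ty":0,"tz":0,"spin":0,"hand":0.6},{"tx":0,"ty":0,"tz":0,"spin":0,"hand":0.7},{"tx":0,"ty":0,"tz":0,"spin":0,"hand":0.7},{"tx":0,"ty":-0.3,"tz":0,"spin":0,"hand":0.7},{"tx":0,"ty":-0.8,"tz":0,"spin":0,"hand":1},{"tx":0,"ty":-1,"tz":0,"spin":0,"hand":1},{"tx":0,"ty":-1,"tz":0,"spin":0,"hand":1}]'
python3 plan.py 481 257 190 8.5
python3 - <<'E'
from h import *
s=camera("side")
crop(s,"s4",210,160,330,280,5)
E
```

```text
time: 6.2
eef_pos: [0.6226, 0.0818, 0.0867]
tool_rot: [-90.0, -0.0, -82.2]
ft_force: [0.4, -0.2, -0.7]
gripper_width: 0.0247
time: 7.08
eef_pos: [0.6242, 0.0819, 0.2103]
tool_rot: [-89.7, -0.0, -82.2]
ft_force: [0.7, 1.1, 0.7]
gripper_width: 0.0852
t 7.08 p [624.2  81.9 210.3] yaw 7.8 q [ 3.  6. 99.  0. 74. -5.] w 85.2 F [0.7 1.1 0.7]
tx ty tz spin [-1.608  0.162 -0.985] -0.011 M [[0.14, 0.01, 0.99], [-0.99, 0.0, 0.14], [0.0, -1.0, 0.01]]
```

View pics/s4.png

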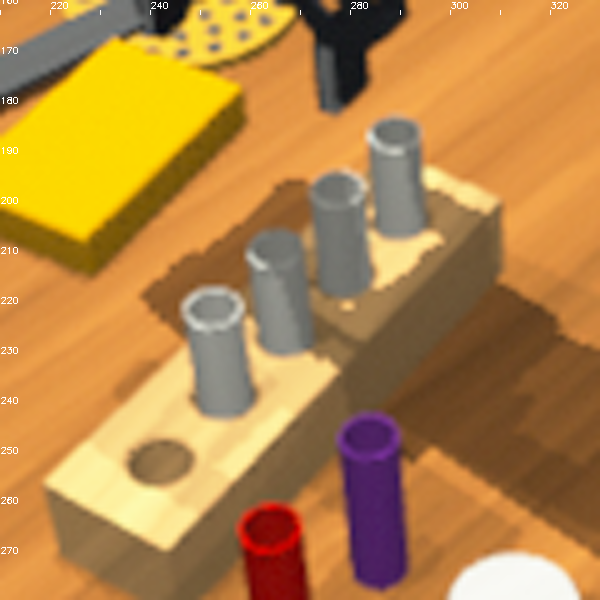

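Mould B is seated level with its neighbours. Spare A is next.

```bash
python3 -m crank '[{"tx":-0.4,"ty":0,"tz":-0.25,"spin":0,"hand":1},{"tx":-0.8,"ty":0,"tz":-0.5,"spin":0,"hand":1},{"tx":-1,"ty":0,"tz":-0.8,"spin":0,"hand":1},{"tx":-1,"ty":0,"tz":-1,"spin":0,"hand":1},{"tx":-1,"ty":0,"tz":-1,"spin":0,"hand":1}]'
python3 plan.py 481 256 125 8.5
```

```text
time: 7.75
eef_pos: [0.4852, 0.1843, 0.2042]
tool_rot: [-90.2, -0.0, -82.1]
ft_force: [0.3, -0.5, 0.6]
gripper_width: 0.0855
t 7.75 p [485.2 184.3 204.2] yaw 7.9 q [ 15.  -8. 113.   0.  75.   7.] w 85.5 F [ 0.3 -0.5  0.6]
tx ty tz spin [-0.597  0.66   0.05 ] -0.01 M [[0.14, -0.0, 0.99], [-0.99, -0.0, 0.14], [0.0, -1.0, -0.0]]
```

```bash
python3 -m crank '[{"tx":-0.4,"ty":0,"tz":0.05,"spin":0,"hand":1},{"tx":-0.6,"ty":0.3,"tz":0.05,"spin":0,"hand":1},{"tx":-0.6,"ty":0.65,"tz":0.05,"spin":0,"hand":1},{"tx":-0.6,"ty":0.65,"tz":0.05,"spin":0,"hand":1}]'
python3 plan.py 481 256 66 8.5
python3 - <<'E'
from h import *
s=camera("side")
crop(s,"s5",190,200,330,350,4)
E
```

```text
time: 8.25
eef_pos: [0.481, 0.2552, 0.1235]
tool_rot: [-90.6, -0.2, -82.2]
ft_force: [-0.7, -0.2, 0.7]
gripper_width: 0.0851
t 8.25 p [481.  255.2 123.5] yaw 7.8 q [ 22.   0. 114.  -0.  66.  15.] w 85.1 F [-0.7 -0.2  0.7]
tx ty tz spin [-0.008  0.479  0.005] -0.012 M [[0.14, -0.01, 0.99], [-0.99, -0.0, 0.14], [0.0, -1.0, -0.01]]
```

View pics/s5.png

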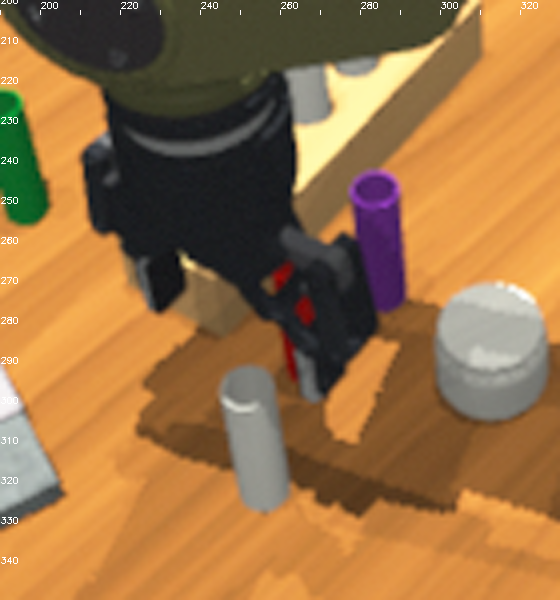

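```bash
python3 -m crank '[{"tx":0,"ty":0.3,"tz":0,"spin":0,"hand":1},{"tx":0,"ty":0.48,"tz":0,"spin":0,"hand":1},{"tx":0,"ty":0.48,"tz":0,"spin":0,"hand":1},{"tx":0,"ty":0.48,"tz":0,"spin":0,"hand":0},{"tx":0,"ty":0.48,"tz":0,"spin":0,"hand":0},{"tx":0,"ty":0.48,"tz":0,"spin":0,"hand":0},{"tx":0,"ty":0.48,"tz":0,"spin":0,"hand":0},{"tx":0,"ty":0.48,"tz":0,"spin":0,"hand":0}]'
python3 plan.py 609 172.5 200 8.5
```

```text
time: 9.3
eef_pos: [0.4841, 0.2568, 0.0724]
tool_rot: [-89.9, 0.0, -82.2]
ft_force: [-2.7, 0.1, 4.5]
gripper_width: 0.0246
t 9.3 p [484.1 256.8  72.4] yaw 7.8 q [ 22.   4. 115.   0.  60.  15.] w 24.6 F [-2.7  0.1  4.5]
tx ty tz spin [ 0.837 -1.063  0.937] -0.011 M [[0.14, 0.0, 0.99], [-0.99, 0.0, 0.14], [-0.0, -1.0, 0.0]]
```

```bash
python3 -m crank '[{"tx":0,"ty":-0.5,"tz":0,"spin":0,"hand":0},{"tx":0,"ty":-1,"tz":0,"spin":0,"hand":0},{"tx":0.3,"ty":-1,"tz":0.4,"spin":0,"hand":0},{"tx":0.6,"ty":-1,"tz":0.7,"spin":0,"hand":0},{"tx":0.84,"ty":-1,"tz":0.93,"spin":0,"hand":0},{"tx":0.84,"ty":-1,"tz":0.93,"spin":0,"hand":0},{"tx":0.84,"ty":-1,"tz":0.93,"spin":0,"hand":0}]'
python3 plan.py 609 172.5 136 8.5
```

```text
time: 10.18
eef_pos: [0.6073, 0.1719, 0.1904]
tool_rot: [-90.1, 0.0, -82.2]
ft_force: [-1.1, -0.1, -0.8]
gripper_width: 0.0243
t 10.18 p [607.3 171.9 190.4] yaw 7.8 q [ 11.   7. 100.   0.  73.   3.] w 24.3 F [-1.1 -0.1 -0.8]
tx ty tz spin [-0.003  0.454  0.015] -0.012 M [[0.14, -0.0, 0.99], [-0.99, 0.0, 0.14], [-0.0, -1.0, -0.0]]
```

```bash
python3 -m crank '[{"tx":0,"ty":0.3,"tz":0.01,"spin":0,"hand":0},{"tx":0,"ty":0.45,"tz":0.01,"spin":0,"hand":0},{"tx":0,"ty":0.45,"tz":0.01,"spin":0,"hand":0},{"tx":0,"ty":0.45,"tz":0.01,"spin":0,"hand":0}]'
python3 plan.py 609 172.5 98 8.5
python3 - <<'E'
from h import *
s=camera("side")
crop(s,"s6",190,180,310,300,5)
o=ctrl.get_obs()["eef_pos"]
print(proj(s,[o[0],o[1],o[2]-.0724]), proj(s,[o[0],o[1],.05]),"hole 241.6,252.1")
E
```

```text
time: 10.68
eef_pos: [0.6095, 0.1724, 0.1384]
tool_rot: [-89.9, 0.0, -82.2]
ft_force: [-0.0, -0.1, -0.9]
gripper_width: 0.0246
t 10.68 p [609.5 172.4 138.4] yaw 7.8 q [ 11.  10. 102.   0.  68.   3.] w 24.6 F [-0.  -0.1 -0.9]
tx ty tz spin [-0.001  0.337 -0.004] -0.011 M [[0.14, 0.0, 0.99], [-0.99, 0.0, 0.14], [-0.0, -1.0, 0.0]]
[241.13082867 245.8499857 ] [242.03566323 250.85073283] hole 241.6,252.1
```

View pics/s6.png

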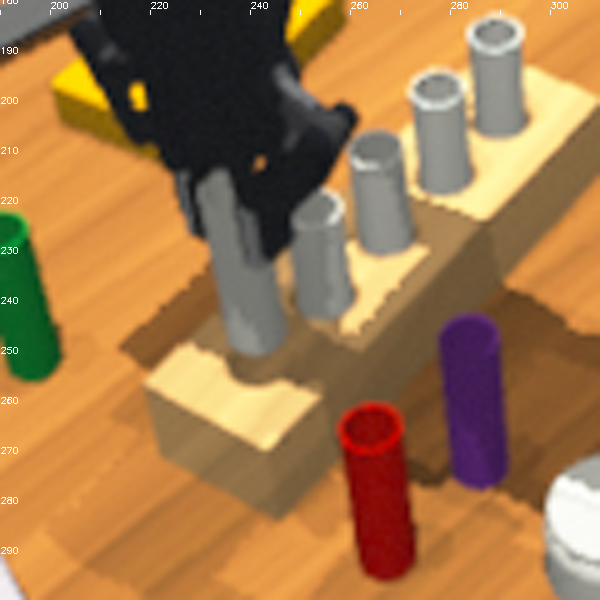

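The foot at (241.2,246.2) matches the prediction over pocket 4. I insert it.

```bash
python3 -m crank '[{"tx":0,"ty":0.1,"tz":0,"spin":0,"hand":0},{"tx":0,"ty":0.2,"tz":0,"spin":0,"hand":0},{"tx":0,"ty":0.32,"tz":0,"spin":0,"hand":0},{"tx":0,"ty":0.32,"tz":0,"spin":0,"hand":0}]'
python3 plan.py 609 172.5 89 8.5
```

```text
time: 11.22
eef_pos: [0.6094, 0.1719, 0.097]
tool_rot: [-90.0, -0.0, -82.2]
ft_force: [3.8, 0.7, -2.9]
gripper_width: 0.0245
t 11.22 p [609.4 171.9  97. ] yaw 7.8 q [ 11.  13. 103.  -0.  64.   3.] w 24.5 F [ 3.8  0.7 -2.9]
tx ty tz spin [-0.006  0.067 -0.002] -0.012 M [[0.14, 0.0, 0.99], [-0.99, 0.0, 0.14], [0.0, -1.0, 0.0]]
```

```bash
python3 -m crank '[{"tx":0,"ty":0.04,"tz":0,"spin":0,"hand":0},{"tx":0,"ty":0.06,"tz":0,"spin":0,"hand":0},{"tx":0,"ty":0.06,"tz":0,"spin":0,"hand":0}]'
python3 -m crank '[{"tx":0,"ty":0,"tz":0,"spin":0,"hand":0.6},{"tx":0,"ty":0,"tz":0,"spin":0,"hand":0.7},{"tx":0,"ty":0,"tz":0,"spin":0,"hand":0.7},{"tx":0,"ty":-0.3,"tz":0,"spin":0,"hand":0.7},{"tx":0,"ty":-0.8,"tz":0,"spin":0,"hand":1},{"tx":0,"ty":-1,"tz":0,"spin":0,"hand":1},{"tx":0,"ty":-1,"tz":0,"spin":0,"hand":1}]'
python3 plan.py 534 -271 270 85.5
python3 - <<'E'
from h import *
s=camera("side")
crop(s,"s7",200,170,320,290,5)
E
```

```text
time: 11.6
eef_pos: [0.6095, 0.172, 0.0917]
tool_rot: [-89.9, -0.0, -82.2]
ft_force: [4.0, 1.0, -1.8]
gripper_width: 0.0247
time: 12.48
eef_pos: [0.6105, 0.1723, 0.215]
tool_rot: [-89.7, 0.0, -82.2]
ft_force: [0.1, 0.2, -0.9]
gripper_width: 0.0856
t 12.47 p [610.5 172.3 215. ] yaw 7.8 q [11.  6. 99.  0. 75.  3.] w 85.6 F [ 0.1  0.2 -0.9]
tx ty tz spin [ 3.573 -0.466 -1.131] -1.295 M [[0.14, 0.01, 0.99], [-0.99, 0.0, 0.14], [-0.0, -1.0, 0.01]]
```

View pics/s7.png

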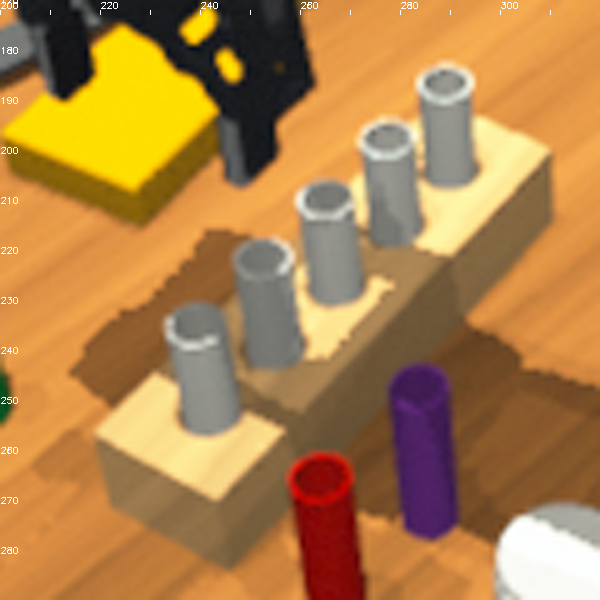

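All five moulds stand level in the rack. Now the bar.

```bash
python3 -m crank '[{"tx":0.5,"ty":-0.2,"tz":-0.1,"spin":0,"hand":1},{"tx":1,"ty":-0.5,"tz":-0.3,"spin":0,"hand":1},{"tx":1,"ty":-0.5,"tz":-0.3,"spin":0,"hand":1}]'
python3 -m crank '[{"tx":0.5,"ty":0,"tz":-0.1,"spin":0,"hand":1},{"tx":1,"ty":0,"tz":-0.3,"spin":0,"hand":1},{"tx":1,"ty":0,"tz":-0.3,"spin":0,"hand":1}]'
python3 plan.py 532 -272 270 85.5
python3 - <<'E'
from h import *
s=np.load("s0.npy",allow_pickle=True).item();t=np.load("t0.npy",allow_pickle=True).item()
for z in(.1373,.1418):print(onz(s,(389.4,142.1),z)-[-.001,.003,0],onz(t,(404.2,210.1),z)+[0,.0015,0])
E
```

```text
time: 12.9
eef_pos: [0.5893, 0.0459, 0.2715]
tool_rot: [-90.0, -0.0, -82.4]
ft_force: [0.3, 0.3, -0.5]
gripper_width: 0.0854
time: 13.28
eef_pos: [0.5689, -0.078, 0.2688]
tool_rot: [-90.2, 0.1, -82.5]
ft_force: [0.4, -0.5, 0.3]
gripper_width: 0.0852
t 13.28 p [568.9 -78.  268.8] yaw 7.5 q [-13.  -3. 103.  -0.  81. -21.] w 85.2 F [ 0.4 -0.5  0.3]
tx ty tz spin [ 1.562 -0.01  -0.517] -1.299 M [[0.13, -0.0, 0.99], [-0.99, 0.0, 0.13], [-0.0, -1.0, -0.0]]
[ 0.53279215 -0.27392362  0.1373    ] [ 0.53181173 -0.26947468  0.1373    ]
[ 0.5295251  -0.26838533  0.1418    ] [ 0.53101366 -0.26849261  0.1418    ]
```

```bash
python3 -m crank '[{"tx":0.4,"ty":0,"tz":-0.1,"spin":-0.15,"hand":1},{"tx":0.8,"ty":0,"tz":-0.3,"spin":-0.3,"hand":1},{"tx":1,"ty":0,"tz":-0.4,"spin":-0.45,"hand":1},{"tx":1,"ty":0,"tz":-0.5,"spin":-0.6,"hand":1},{"tx":1,"ty":0,"tz":-0.5,"spin":-0.75,"hand":1},{"tx":1,"ty":0,"tz":-0.5,"spin":-0.9,"hand":1},{"tx":1,"ty":0,"tz":-0.5,"spin":-1,"hand":1},{"tx":1,"ty":0,"tz":-0.5,"spin":-1,"hand":1}]'
python3 plan.py 533 -268.6 200 85.5
```

```text
time: 14.28
eef_pos: [0.5273, -0.2011, 0.2697]
tool_rot: [-90.0, 0.2, -22.2]
ft_force: [-0.3, 0.4, -0.3]
gripper_width: 0.0856
t 14.28 p [ 527.3 -201.1  269.7] yaw 67.8 q [-26.  -4. 104.   0.  81. -94.] w 85.6 F [-0.3  0.4 -0.3]
tx ty tz spin [ 0.258  0.58  -0.504] -0.294 M [[0.93, -0.0, 0.38], [-0.38, 0.0, 0.93], [-0.0, -1.0, 0.0]]
```

```bash
python3 -m crank '[{"tx":0.13,"ty":0,"tz":-0.25,"spin":-0.15,"hand":1},{"tx":0.26,"ty":0,"tz":-0.5,"spin":-0.29,"hand":1},{"tx":0.26,"ty":0.3,"tz":-0.5,"spin":-0.29,"hand":1},{"tx":0.26,"ty":0.55,"tz":-0.5,"spin":-0.29,"hand":1},{"tx":0.26,"ty":0.55,"tz":-0.5,"spin":-0.29,"hand":1}]'
python3 plan.py 533 -268.6 141 85.5
python3 - <<'E'
from h import *
s=camera("side");t=camera("top")
crop(s,"s8",330,70,470,220,4);crop(t,"t8",350,130,450,280,4)
E
```

```text
time: 14.9
eef_pos: [0.5319, -0.2681, 0.2013]
tool_rot: [-89.8, 0.4, -4.8]
ft_force: [-0.8, 0.3, -0.2]
gripper_width: 0.0853
t 14.9 p [ 531.9 -268.1  201.3] yaw 85.2 q [ -32.    2.  104.    0.   74. -117.] w 85.3 F [-0.8  0.3 -0.2]
tx ty tz spin [ 0.013  0.503 -0.005] -0.006 M [[1.0, -0.01, 0.08], [-0.08, 0.0, 1.0], [-0.01, -1.0, 0.0]]
```

View pics/s8.png

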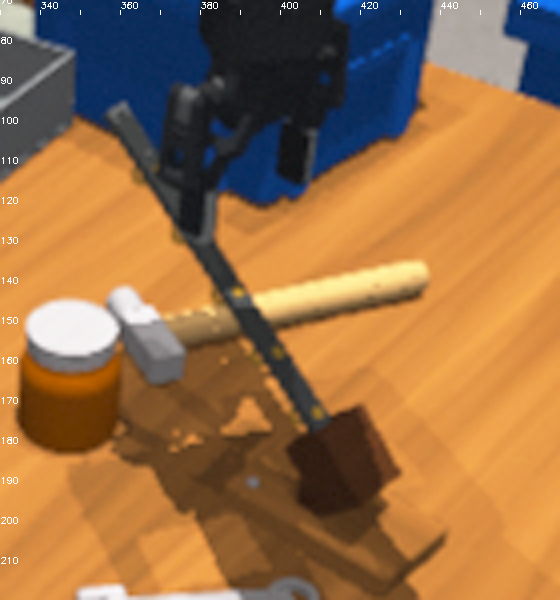

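View pics/t8.png

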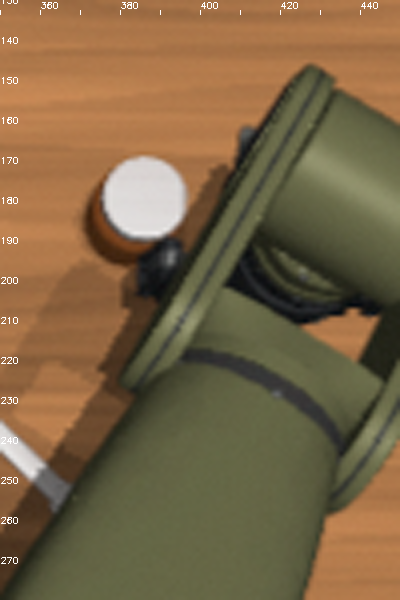

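```bash
python3 -m crank '[{"tx":0.01,"ty":0.2,"tz":-0.01,"spin":0,"hand":1},{"tx":0.01,"ty":0.4,"tz":-0.01,"spin":0,"hand":1},{"tx":0.01,"ty":0.5,"tz":-0.01,"spin":0,"hand":1},{"tx":0.01,"ty":0.5,"tz":-0.01,"spin":0,"hand":1}]'
python3 plan.py
python3 - <<'E'
from h import *
s=camera("side")
crop(s,"s9",330,70,470,220,4)
E
```

```text
time: 15.5
eef_pos: [0.5348, -0.2711, 0.146]
tool_rot: [-90.0, 0.0, -4.8]
ft_force: [0.7, -0.4, -0.2]
gripper_width: 0.0853
t 15.5 p [ 534.8 -271.1  146. ] yaw 85.2 q [ -32.    5.  106.    0.   68. -117.] w 85.3 F [ 0.7 -0.4 -0.2]
```

View pics/s9.png

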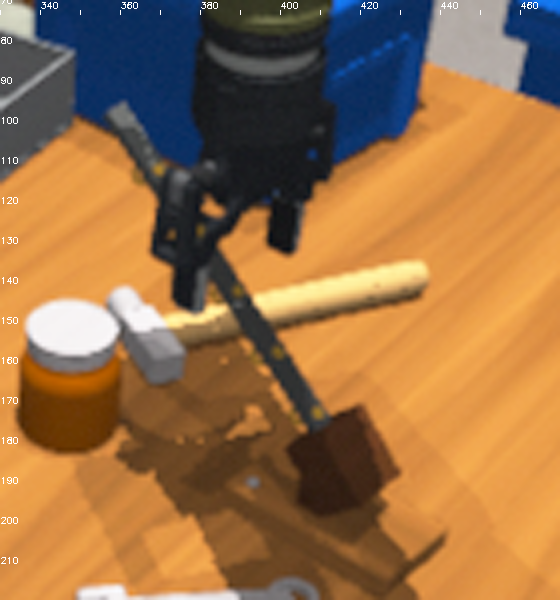

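The bar lies between the fingertips: in the side view the tips are at (377,146) and (401,132), and the middle dot is at (389,142). I close on it.

```bash
python3 -m crank '[{"tx":-0.01,"ty":0.03,"tz":0.01,"spin":0,"hand":1},{"tx":-0.01,"ty":0.03,"tz":0.01,"spin":0,"hand":0},{"tx":-0.01,"ty":0.03,"tz":0.01,"spin":0,"hand":0},{"tx":-0.01,"ty":0.03,"tz":0.01,"spin":0,"hand":0},{"tx":-0.01,"ty":0.03,"tz":0.01,"spin":0,"hand":0},{"tx":-0.01,"ty":0.03,"tz":0.01,"spin":0,"hand":0}]'
python3 plan.py
python3 - <<'E'
from h import *
s=camera("side")
crop(s,"s10",330,70,470,220,4)
E
```

```text
time: 16.3
eef_pos: [0.5337, -0.27, 0.1424]
tool_rot: [-90.0, -0.0, -4.8]
ft_force: [0.3, -0.1, 0.7]
gripper_width: 0.014
t 16.3 p [ 533.7 -270.   142.4] yaw 85.2 q [ -32.    5.  107.    0.   68. -117.] w 14.0 F [ 0.3 -0.1  0.7]
```

View pics/s10.png

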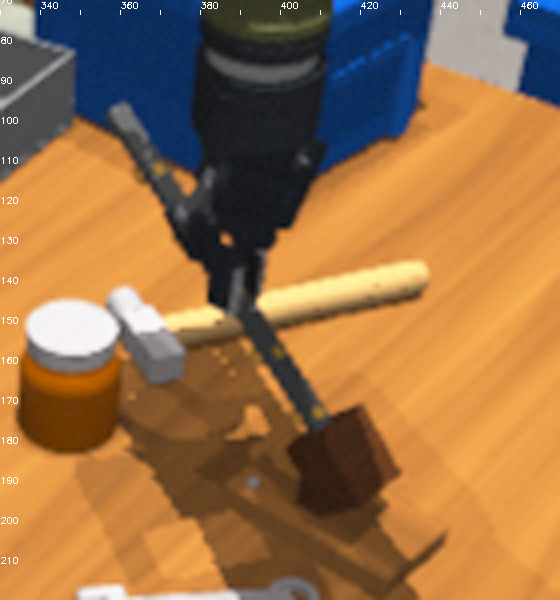

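```bash
python3 -m crank '[{"tx":0.06,"ty":-0.05,"tz":0,"spin":0,"hand":0},{"tx":0.12,"ty":-0.105,"tz":0,"spin":0,"hand":0},{"tx":0.18,"ty":-0.16,"tz":0,"spin":0,"hand":0},{"tx":0.18,"ty":-0.16,"tz":0,"spin":0,"hand":0}]'
python3 plan.py
```

```text
time: 16.85
eef_pos: [0.5562, -0.2721, 0.1624]
tool_rot: [-90.0, -0.1, -4.8]
ft_force: [0.8, 0.1, -2.1]
gripper_width: 0.0142
t 16.85 p [ 556.2 -272.1  162.4] yaw 85.2 q [ -31.    7.  103.    0.   70. -116.] w 14.2 F [ 0.8  0.1 -2.1]
```

```bash
python3 -m crank '[{"tx":0.07,"ty":-0.06,"tz":0,"spin":0,"hand":0},{"tx":0.14,"ty":-0.13,"tz":0,"spin":0,"hand":0},{"tx":0.21,"ty":-0.2,"tz":0,"spin":0,"hand":0},{"tx":0.28,"ty":-0.3,"tz":0,"spin":0,"hand":0},{"tx":0.28,"ty":-0.5,"tz":0,"spin":0,"hand":0},{"tx":0.28,"ty":-0.5,"tz":0,"spin":0,"hand":0}]'
python3 plan.py
python3 - <<'E'
from h import *
s=camera("side");t=camera("top")
crop(s,"s11",320,50,470,200,4);crop(t,"t11",360,130,460,280,4)
E
```

```text
time: 17.6
eef_pos: [0.5903, -0.2754, 0.2248]
tool_rot: [-90.1, -0.3, -4.8]
ft_force: [0.5, -0.7, -1.8]
gripper_width: 0.0143
t 17.6 p [ 590.3 -275.4  224.8] yaw 85.2 q [ -30.    8.   96.    0.   76. -115.] w 14.3 F [ 0.5 -0.7 -1.8]
```

View pics/s11.png

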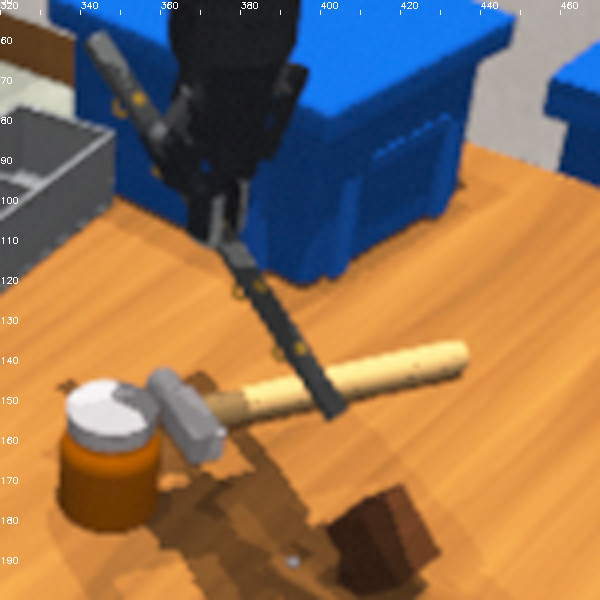

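View pics/t11.png

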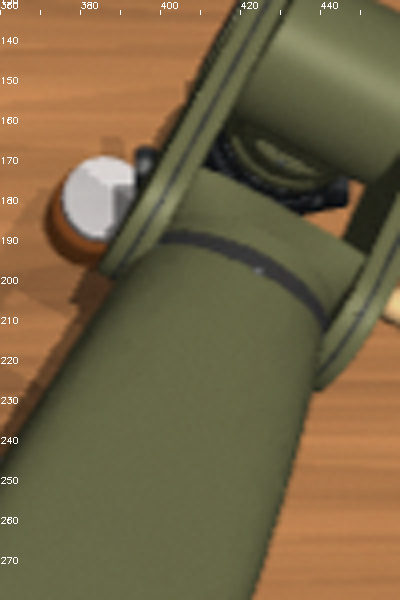

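The bar is clear of the stand and still tilted about 40°, with its low end at (402,152) in the side view. The tool can only spin about the vertical, so I'll level the bar by pressing its low end and hooks on a free patch of bench, letting it pivot in the grip. First I need to find the free patch.

```bash
python3 - <<'E'
from h import *
t=np.load("t0.npy",allow_pickle=True).item()
for n,uv,z in [("cand",(395,140),0),("l",(345,140),0),("r",(450,140),0),("sponge",(322,130),.02),("disc",(362,105),0),("flatbar end",(405,112),0),("tray",(418,112),.04),("jar top",(385,168),.085),("hammer",(417,168),.02),("bin",(484,165),.0),("bin top l",(497,65),.2),("rack end",(325,170),.05),("bench edge",(395,80),0)]:
    print(n,(onz(t,uv,z)*1000).round(0))
E
python3 -m crank '[{"tx":0,"ty":-0.3,"tz":0.3,"spin":0,"hand":0},{"tx":0,"ty":-0.7,"tz":0.6,"spin":0.15,"hand":0},{"tx":0,"ty":-0.7,"tz":0.8,"spin":0.3,"hand":0},{"tx":0,"ty":-0.7,"tz":0.8,"spin":0.4,"hand":0},{"tx":0,"ty":-0.7,"tz":0.8,"spin":0.4,"hand":0}]'
python3 plan.py
```

```text
cand [ 782. -280.    0.]
l [ 781. -121.    0.]
r [ 783. -455.    0.]
sponge [806. -48.  20.]
disc [ 899. -177.    0.]
flatbar end [ 877. -315.    0.]
tray [ 859. -347.   40.]
jar top [ 665. -231.   85.]
hammer [ 684. -341.   20.]
bin [ 701. -558.    0.]
bin top l [ 929. -530.  200.]
rack end [668. -57.  50.]
bench edge [ 988. -287.    0.]
time: 18.32
eef_pos: [0.5961, -0.1784, 0.3039]
tool_rot: [-90.0, 0.1, -28.7]
ft_force: [-0.2, -1.3, -1.8]
gripper_width: 0.0144
t 18.32 p [ 596.1 -178.4  303.9] yaw 61.3 q [-22.   2.  94.  -0.  84. -83.] w 14.4 F [-0.2 -1.3 -1.8]
```

```bash
python3 plan.py 775 -250 250 8.5
```

```text
t 18.32 p [ 596.1 -178.4  303.9] yaw 61.3 q [-22.   2.  94.  -0.  84. -83.] w 14.4 F [-0.2 -1.3 -1.8]
tx ty tz spin [1.595 0.446 0.192] 0.88 M [[0.88, -0.0, 0.48], [-0.48, 0.0, 0.88], [-0.0, -1.0, -0.0]]
```

```bash
python3 -m crank '[{"tx":0.3,"ty":0,"tz":0.05,"spin":0.15,"hand":0},{"tx":0.6,"ty":0,"tz":0.1,"spin":0.3,"hand":0},{"tx":0.9,"ty":0,"tz":0.15,"spin":0.45,"hand":0},{"tx":1,"ty":0,"tz":0.15,"spin":0.6,"hand":0},{"tx":1,"ty":0,"tz":0.15,"spin":0.75,"hand":0},{"tx":1,"ty":0,"tz":0.15,"spin":0.88,"hand":0},{"tx":1,"ty":0,"tz":0.15,"spin":0.88,"hand":0}]'
python3 plan.py 775 -250 180 8.5
```

```text
time: 19.2
eef_pos: [0.71, -0.2213, 0.3038]
tool_rot: [-90.1, 0.1, -81.5]
ft_force: [-0.4, -0.2, -2.3]
gripper_width: 0.0143
t 19.2 p [ 710.  -221.3  303.8] yaw 8.5 q [-21.  17.  77.  -0.  86. -30.] w 14.3 F [-0.4 -0.2 -2.3]
tx ty tz spin [0.318 1.03  0.502] 0.001 M [[0.15, -0.0, 0.99], [-0.99, 0.0, 0.15], [-0.0, -1.0, -0.0]]
```

```bash
python3 -m crank '[{"tx":0.1,"ty":0,"tz":0.2,"spin":0,"hand":0},{"tx":0.32,"ty":0,"tz":0.5,"spin":0,"hand":0},{"tx":0.32,"ty":0.4,"tz":0.5,"spin":0,"hand":0},{"tx":0.32,"ty":0.8,"tz":0.5,"spin":0,"hand":0},{"tx":0.32,"ty":1,"tz":0.5,"spin":0,"hand":0},{"tx":0.32,"ty":1,"tz":0.5,"spin":0,"hand":0}]'
python3 plan.py 775 -250 110 8.5
python3 - <<'E'
from h import *
s=camera("side");t=camera("top")
crop(s,"s12",220,20,420,170,4);crop(t,"t12",310,60,510,210,4)
E
```

```text
time: 19.95
eef_pos: [0.774, -0.2498, 0.1819]
tool_rot: [-90.3, 0.2, -81.5]
ft_force: [0.0, -0.3, -1.2]
gripper_width: 0.0139
t 19.95 p [ 774.  -249.8  181.9] yaw 8.5 q [-22.  30.  73.  -0.  78. -30.] w 13.9 F [ 0.  -0.3 -1.2]
tx ty tz spin [0.005 0.599 0.011] -0.0 M [[0.15, -0.01, 0.99], [-0.99, 0.0, 0.15], [-0.0, -1.0, -0.0]]
```

View pics/s12.png

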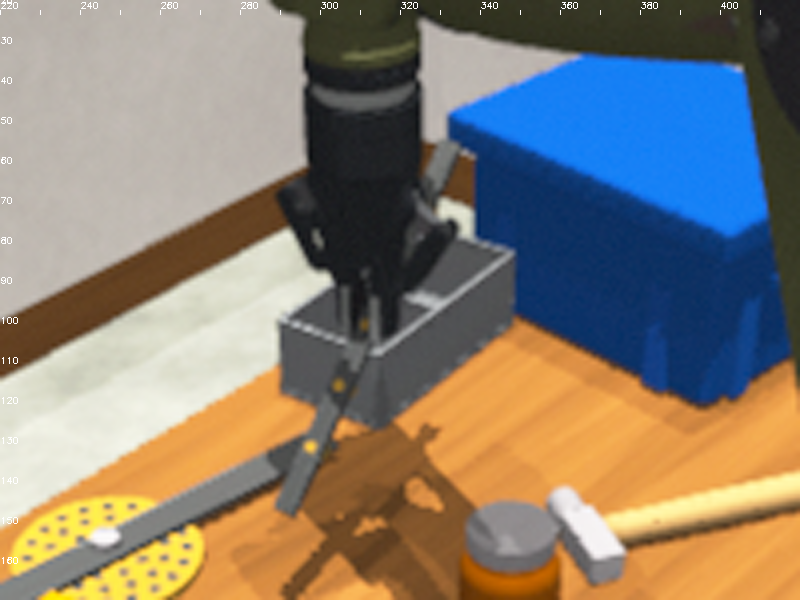

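View pics/t12.png

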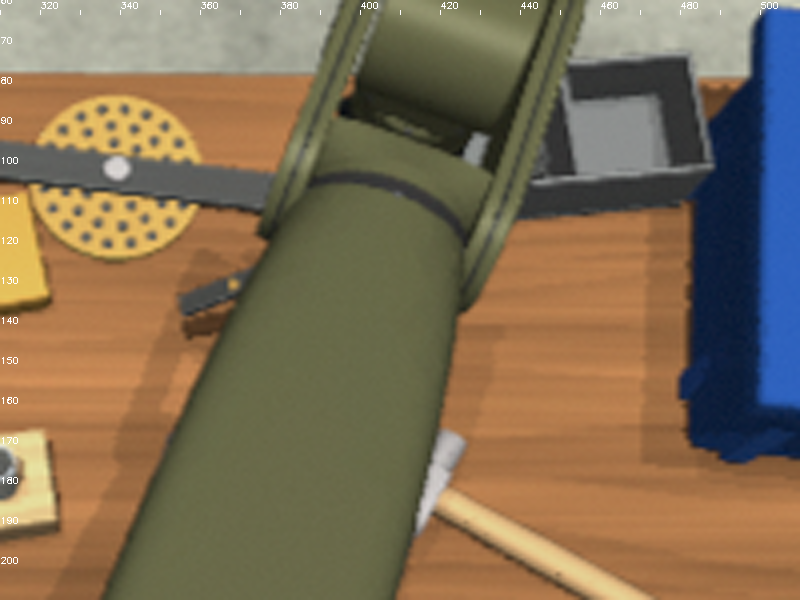

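```bash
python3 -m crank '[{"tx":0,"ty":0.25,"tz":0,"spin":0,"hand":0},{"tx":0,"ty":0.5,"tz":0,"spin":0,"hand":0},{"tx":0,"ty":0.65,"tz":0,"spin":0,"hand":0},{"tx":0,"ty":0.65,"tz":0,"spin":0,"hand":0}]'
python3 plan.py
python3 -m crank '[{"tx":0,"ty":0.05,"tz":0,"spin":0,"hand":0},{"tx":0.03,"ty":0.1,"tz":0,"spin":0,"hand":0},{"tx":0.05,"ty":0.15,"tz":0,"spin":0,"hand":0},{"tx":0.05,"ty":0.15,"tz":0,"spin":0,"hand":0}]'
python3 plan.py
python3 - <<'E'
from h import *
s=camera("side")
crop(s,"s13",220,40,420,190,4)
E
```

```text
time: 20.55
eef_pos: [0.7752, -0.25, 0.1071]
tool_rot: [-90.0, 0.0, -81.6]
ft_force: [-0.0, -0.1, -1.3]
gripper_width: 0.0139
t 20.55 p [ 775.2 -250.   107.1] yaw 8.4 q [-22.  33.  76.   0.  72. -30.] w 13.9 F [-0.  -0.1 -1.3]
time: 21.05
eef_pos: [0.7773, -0.2577, 0.0914]
tool_rot: [-89.8, -0.1, -81.6]
ft_force: [0.3, -2.2, 5.2]
gripper_width: 0.0142
t 21.05 p [ 777.3 -257.7   91.4] yaw 8.4 q [-22.  34.  76.  -0.  70. -30.] w 14.2 F [ 0.3 -2.2  5.2]
```

View pics/s13.png

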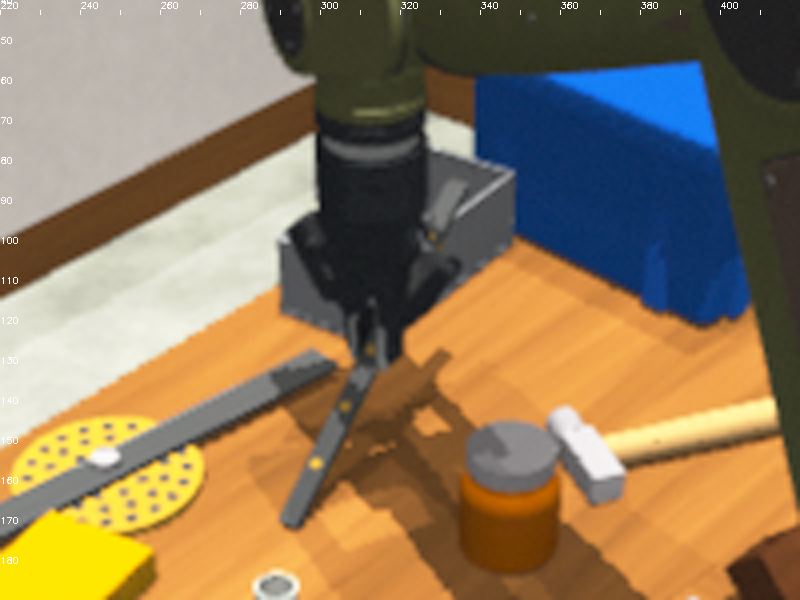

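Contact shows about 6 N up. I continue down along the pivot arc.

```bash
python3 -m crank '[{"tx":0.04,"ty":0.06,"tz":0,"spin":0,"hand":0},{"tx":0.08,"ty":0.12,"tz":0,"spin":0,"hand":0},{"tx":0.12,"ty":0.19,"tz":0,"spin":0,"hand":0},{"tx":0.15,"ty":0.26,"tz":0,"spin":0,"hand":0},{"tx":0.15,"ty":0.26,"tz":0,"spin":0,"hand":0}]'
python3 plan.py
python3 - <<'E'
from h import *
s=camera("side")
crop(s,"s14",220,50,420,200,4)
E
```

```text
time: 21.72
eef_pos: [0.7779, -0.2735, 0.0557]
tool_rot: [-90.1, 0.1, -81.6]
ft_force: [0.4, -0.2, 1.1]
gripper_width: 0.014
t 21.73 p [ 777.9 -273.5   55.7] yaw 8.4 q [-23.  37.  75.   0.  68. -32.] w 14.0 F [ 0.4 -0.2  1.1]
```

View pics/s14.png

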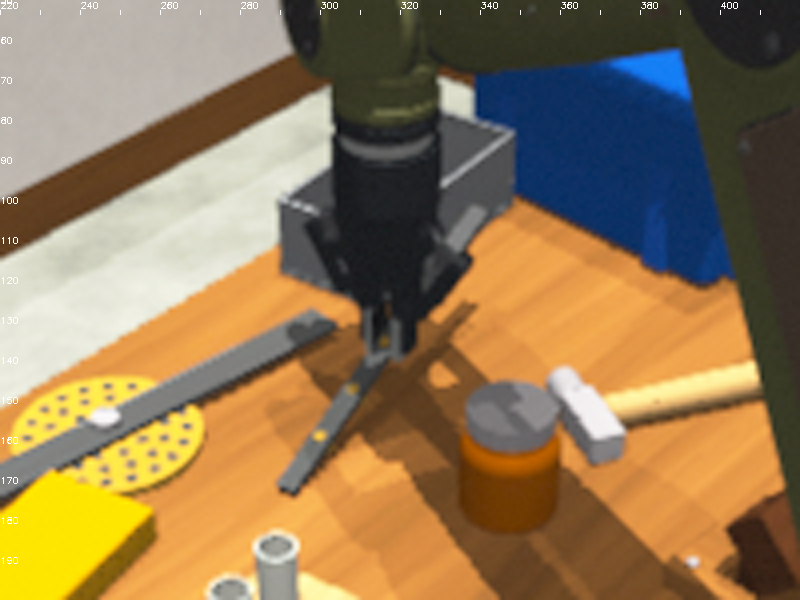

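```bash
python3 -m crank '[{"tx":0.02,"ty":0.06,"tz":0,"spin":0,"hand":0},{"tx":0.05,"ty":0.12,"tz":0,"spin":0,"hand":0},{"tx":0.06,"ty":0.18,"tz":0,"spin":0,"hand":0},{"tx":0.07,"ty":0.22,"tz":0,"spin":0,"hand":0},{"tx":0.07,"ty":0.22,"tz":0,"spin":0,"hand":0}]'
python3 plan.py
```

```text
time: 22.4
eef_pos: [0.7794, -0.2815, 0.0304]
tool_rot: [-90.1, 0.1, -81.6]
ft_force: [-0.7, 1.5, 1.6]
gripper_width: 0.0144
t 22.4 p [ 779.4 -281.5   30.4] yaw 8.4 q [-24.  39.  75.   0.  67. -32.] w 14.4 F [-0.7  1.5  1.6]
```

```bash
python3 -m crank '[{"tx":0,"ty":0.03,"tz":0,"spin":0,"hand":0},{"tx":0,"ty":0.05,"tz":0,"spin":0,"hand":0},{"tx":0,"ty":0.05,"tz":0,"spin":0,"hand":0}]'
python3 plan.py
python3 -m crank '[{"tx":0,"ty":0.03,"tz":0,"spin":0,"hand":0},{"tx":0,"ty":0.03,"tz":0,"spin":0,"hand":0},{"tx":0,"ty":0.03,"tz":0,"spin":0,"hand":0}]'
python3 plan.py
python3 - <<'E'
from h import *
s=camera("side")
crop(s,"s15",220,60,420,210,4)
E
```

```text
time: 22.78
eef_pos: [0.7798, -0.2818, 0.0253]
tool_rot: [-90.0, 0.1, -81.6]
ft_force: [-0.7, 1.6, 2.3]
gripper_width: 0.0138
t 22.77 p [ 779.8 -281.8   25.3] yaw 8.4 q [-24.  39.  75.   0.  66. -32.] w 13.8 F [-0.7  1.6  2.3]
time: 23.15
eef_pos: [0.7809, -0.282, 0.0246]
tool_rot: [-89.9, -0.0, -81.6]
ft_force: [-2.8, 3.5, 9.5]
gripper_width: 0.0144
t 23.15 p [ 780.9 -282.    24.6] yaw 8.4 q [-24.  39.  75.   0.  66. -32.] w 14.4 F [-2.8  3.5  9.5]
```

View pics/s15.png

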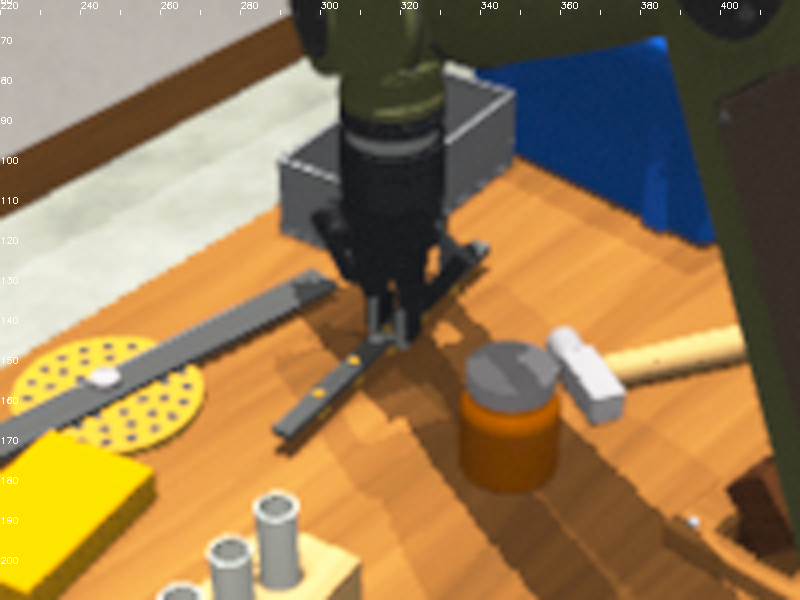

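```bash
python3 -m crank '[{"tx":0,"ty":0.05,"tz":0,"spin":0,"hand":0},{"tx":0,"ty":0.05,"tz":0,"spin":0,"hand":0}]'
python3 plan.py
python3 -m crank '[{"tx":0,"ty":-0.3,"tz":0,"spin":0,"hand":0},{"tx":0,"ty":-0.7,"tz":0,"spin":0,"hand":0},{"tx":0,"ty":-1,"tz":0,"spin":0,"hand":0},{"tx":0,"ty":-1,"tz":0,"spin":0,"hand":0}]'
python3 plan.py
python3 - <<'E'
from h import *
s=camera("side")
crop(s,"s16",220,20,420,170,4)
E
```

```text
time: 23.45
eef_pos: [0.7833, -0.2842, 0.0245]
tool_rot: [-89.6, -0.4, -81.5]
ft_force: [-2.4, -0.4, 18.9]
gripper_width: 0.0145
t 23.45 p [ 783.3 -284.2   24.5] yaw 8.5 q [-24.  39.  75.  -0.  66. -32.] w 14.5 F [-2.4 -0.4 18.9]
time: 23.95
eef_pos: [0.7819, -0.2834, 0.1404]
tool_rot: [-89.7, -0.3, -81.6]
ft_force: [0.3, 0.5, -2.3]
gripper_width: 0.0142
t 23.95 p [ 781.9 -283.4  140.4] yaw 8.4 q [-24.  33.  72.  -0.  74. -32.] w 14.2 F [ 0.3  0.5 -2.3]
```

View pics/s16.png

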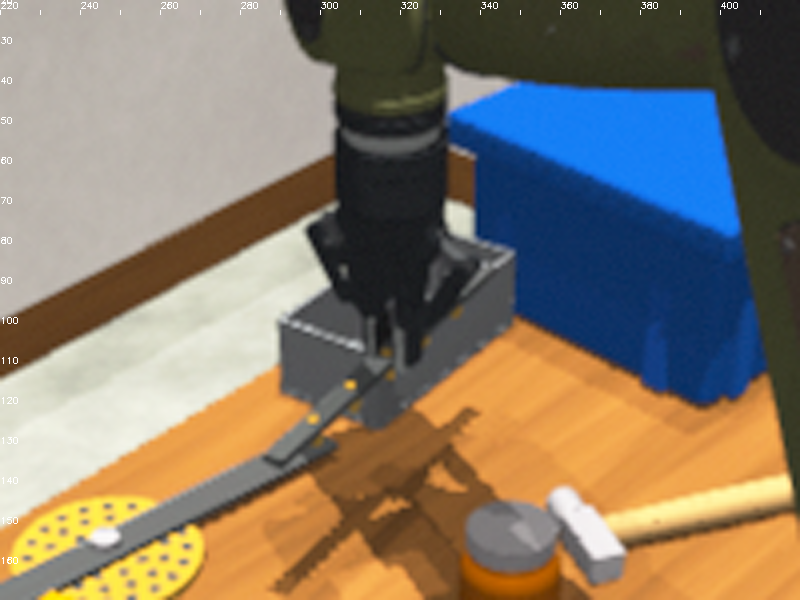

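```bash
python3 - <<'E'
from h import *
s=camera("side")
im=cv2.resize(s["image"][90:140,280:345],None,fx=8,fy=8,interpolation=cv2.INTER_CUBIC)
hsv=cv2.cvtColor(im,cv2.COLOR_RGB2HSV)
m=((hsv[...,0]>14)&(hsv[...,0]<30)&(hsv[...,1]>130)&(hsv[...,2]>130)).astype(np.uint8)
n,_,st,ce=cv2.connectedComponentsWithStats(m)
for i in range(1,n):
    if 100<st[i,4]<1500: 
        uv=(ce[i]+.5)/8-.5+[280,90];print(uv.round(1),st[i,4]/64,(onz(s,uv,.141)*1000).round(1))
o=ctrl.get_obs()["eef_pos"];print(o, proj(s,o))
E
```

```text
[307.5 117.1] 4.9375 [ 765.2 -220.3  141. ]
[298.  125.6] 4.078125 [ 756.7 -173.1  141. ]
[330.1 137.9] 13.265625 [ 655.3 -184.5  141. ]
[298.2 138.5] 10.15625 [ 715.9 -129.9  141. ]
[ 0.77924668 -0.28213083  0.1338841 ] [318.45117258 108.46833504]
```

```bash
python3 -m crank '[{"tx":0,"ty":-0.4,"tz":0,"spin":0,"hand":0},{"tx":-0.2,"ty":-0.7,"tz":-0.2,"spin":0,"hand":0},{"tx":-0.6,"ty":-0.7,"tz":-0.4,"spin":0,"hand":0},{"tx":-1,"ty":-0.7,"tz":-0.5,"spin":0,"hand":0},{"tx":-1,"ty":-0.7,"tz":-0.5,"spin":0,"hand":0}]'
python3 plan.py 624 74 213 8.5
```

```text
time: 24.68
eef_pos: [0.7006, -0.1688, 0.2155]
tool_rot: [-90.4, 0.2, -81.4]
ft_force: [-0.4, -0.1, -1.3]
gripper_width: 0.0142
t 24.68 p [ 700.6 -168.8  215.5] yaw 8.6 q [-18.  17.  86.   0.  77. -26.] w 14.2 F [-0.4 -0.1 -1.3]
tx ty tz spin [-2.096  0.031 -0.328] 0.002 M [[0.15, -0.01, 0.99], [-0.99, 0.0, 0.15], [-0.0, -1.0, -0.01]]
```

```bash
python3 -m crank '[{"tx":-0.3,"ty":-0.1,"tz":-0.05,"spin":0,"hand":0},{"tx":-0.6,"ty":-0.1,"tz":-0.1,"spin":0,"hand":0},{"tx":-1,"ty":-0.1,"tz":-0.16,"spin":0,"hand":0},{"tx":-1,"ty":-0.1,"tz":-0.16,"spin":0,"hand":0}]'
python3 -m crank '[{"tx":-0.3,"ty":0,"tz":-0.05,"spin":0,"hand":0},{"tx":-0.6,"ty":0,"tz":-0.1,"spin":0,"hand":0},{"tx":-0.9,"ty":0,"tz":-0.16,"spin":0,"hand":0},{"tx":-1,"ty":0,"tz":-0.16,"spin":0,"hand":0},{"tx":-1,"ty":0,"tz":-0.16,"spin":0,"hand":0},{"tx":-1,"ty":0,"tz":-0.16,"spin":0,"hand":0}]'
python3 plan.py 624 74 212 8.5
python3 - <<'E'
from h import *
s=camera("side");t=camera("top")
crop(s,"s17",190,110,350,260,5);crop(t,"t17",200,110,350,220,5)
E
```

```text
time: 25.18
eef_pos: [0.6654, -0.0542, 0.229]
tool_rot: [-90.2, 0.1, -81.4]
ft_force: [0.3, -0.2, -2.6]
gripper_width: 0.0139
time: 25.92
eef_pos: [0.6305, 0.0582, 0.2315]
tool_rot: [-90.0, -0.0, -81.7]
ft_force: [0.2, 0.1, -2.1]
gripper_width: 0.0143
t 25.93 p [630.5  58.2 231.5] yaw 8.3 q [ 0.  6. 98. -0. 77. -8.] w 14.3 F [ 0.2  0.1 -2.1]
tx ty tz spin [-0.138  0.163 -0.035] -0.003 M [[0.15, -0.0, 0.99], [-0.99, -0.0, 0.15], [0.0, -1.0, -0.0]]
```

View pics/s17.png

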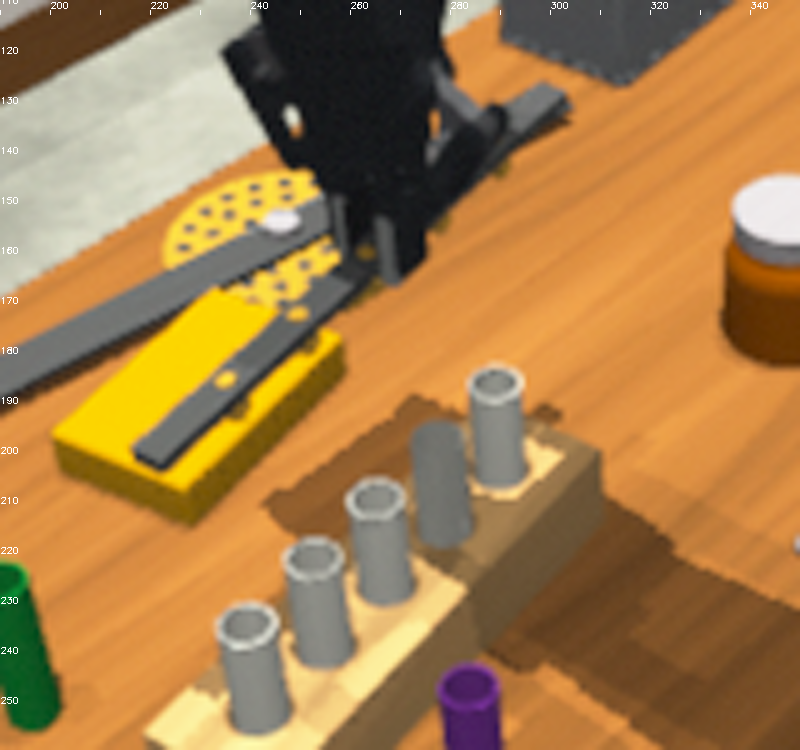

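View pics/t17.png

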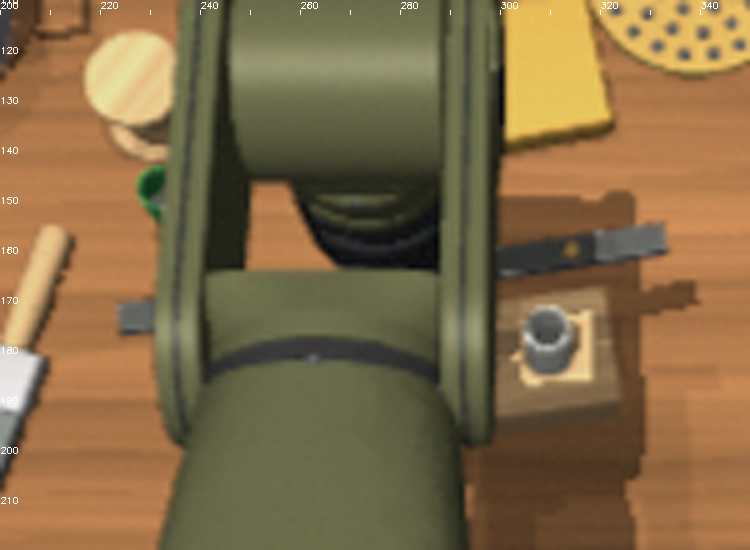

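Both bar ends show in both views: side (219.6,200.6) and (301,127.6), top (223.2,173) and (332.6,157.4). I triangulate them for level and centring.

```bash
python3 - <<'E'
from h import *
s=np.load("s0.npy",allow_pickle=True).item();t=np.load("t0.npy",allow_pickle=True).item()
E=[]
for a,b in [((219.6,200.6),(223.2,173.0)),((301.0,127.6),(332.6,157.4))]:
    X,r=tri(s,a,t,b);E.append(X);print((X*1000).round(1),r.round(1))
d=E[1]-E[0];print("len",np.linalg.norm(d)*1000,"tilt",np.degrees(np.arcsin(d[2]/np.linalg.norm(d))),"yaw",np.degrees(np.arctan2(d[1],d[0])),"mid",sum(E)/2*1000)
print(ctrl.get_obs()["eef_pos"])
# dots side
c=np.array([(226/5+189.6,379/5+109.6),(297/5+189.6,313/5+109.6),(366/5+189.6,252/5+109.6)])
for p in c: print(p,(onz(s,p,.2315)*1000).round(1))
E
```

```text
[609.2 203.6 223.2] [-0.3 -0.1  0.2  0.3]
[650.2 -73.  231.2] [-0.1 -0.   0.1  0.1]
len 279.72564775266363 tilt 1.6251876741669176 yaw -81.57881351542198 mid [629.68235166  65.25147857 227.19024175]
[0.63046788 0.05830391 0.2318407 ]
[234.8 185.4] [611.9 160.4 231.5]
[249.  172.2] [621.  114.4 231.5]
[262.8 160. ] [628.8  68.1 231.5]
```

Measured length is 279.7 mm, tilt 1.6° and yaw −81.6° against the rack's −81.5°. The bar is level and aligned. A final shift remains: about 17 mm along, 4 mm across and 17 mm down.

```bash
python3 -m crank '[{"tx":-0.07,"ty":0.07,"tz":-0.02,"spin":0,"hand":0},{"tx":-0.14,"ty":0.14,"tz":-0.03,"spin":0,"hand":0},{"tx":-0.14,"ty":0.14,"tz":-0.03,"spin":0,"hand":0},{"tx":-0.14,"ty":0.14,"tz":-0.03,"spin":0,"hand":0},{"tx":-0.14,"ty":0.14,"tz":-0.03,"spin":0,"hand":0},{"tx":-0.14,"ty":0.14,"tz":-0.03,"spin":0,"hand":0}]'
python3 plan.py
python3 - <<'E'
from h import *
s=camera("side");t=camera("top")
crop(s,"s18",190,110,350,260,5);crop(t,"t18",200,110,350,220,5)
cv2.imwrite("pics/s18f.png",s["image"][:,:,::-1]);cv2.imwrite("pics/t18f.png",t["image"][:,:,::-1])
print(ctrl.get_obs()["eef_pos"])
E
```

```text
time: 26.78
eef_pos: [0.6243, 0.0756, 0.2157]
tool_rot: [-90.0, -0.0, -81.6]
ft_force: [-0.1, -0.2, -2.3]
gripper_width: 0.0141
t 26.77 p [624.3  75.6 215.7] yaw 8.4 q [ 2.  6. 99. -0. 75. -6.] w 14.1 F [-0.1 -0.2 -2.3]
[0.6241887  0.07555026 0.21553961]
```

View pics/s18.png

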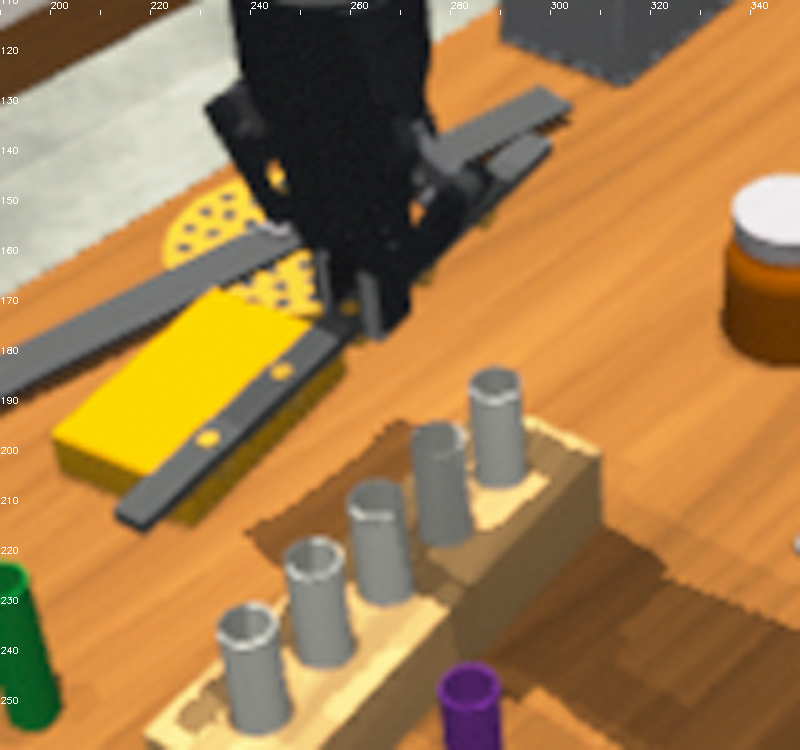

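View pics/t18.png

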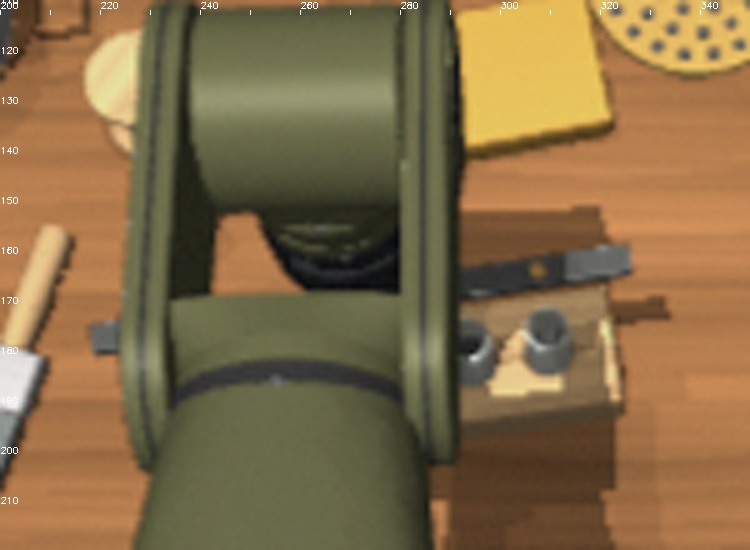

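View pics/s18f.png

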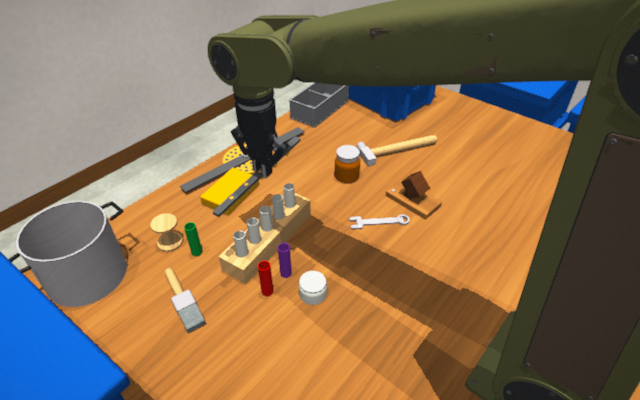

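View pics/t18f.png

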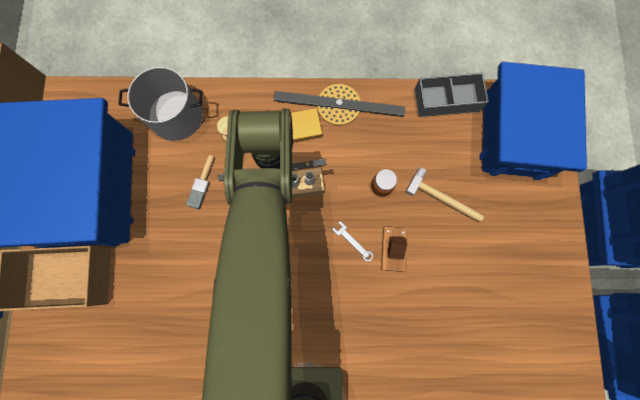

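```bash
python3 - <<'E'
from h import *
s=np.load("s0.npy",allow_pickle=True).item();t=np.load("t0.npy",allow_pickle=True).item()
E=[]
for a,b in [((216.2,213.6),(217.8,177.2)),((297.6,137.4),(325.6,161.2))]:
    X,r=tri(s,a,t,b);E.append(X);print((X*1000).round(1),r.round(1))
d=E[1]-E[0];print("len",np.linalg.norm(d)*1000,"tilt",np.degrees(np.arcsin(d[2]/np.linalg.norm(d))),"yaw",np.degrees(np.arctan2(d[1],d[0])),"mid",sum(E)/2*1000, "target tri 624.3 80.9")
for p in [(208/5+189.6,438/5+109.6),(281/5+189.6,371/5+109.6),(349/5+189.6,308/5+109.6)]: print("side dot",(onz(s,p,.2165)*1000-[-1,3,0]).round(1))
print("top dot +92",(onz(t,(307.2,163.6),.2165)*1000+[0,1.5,0]).round(1),"m3 top",(onz(t,(308.8,175.0),.105)*1000+[0,1.5,0]).round(1))
u=np.array([np.cos(np.radians(98.5)),np.sin(np.radians(98.5))]);c=np.array([622.4,81.5])
for k in(92,46,0,-92):print("pocket",(c+k*u).round(1))
E
```

```text
[602.7 221.  205.6] [-0.4 -0.1  0.2  0.3]
[644.9 -55.4 215.7] [ 0.  0. -0. -0.]
len 279.81083991003413 tilt 2.072579533364965 yaw -81.30329295812247 mid [623.79920088  82.78753752 210.65789176] target tri 624.3 80.9
side dot [606.2 175.1 216.5]
side dot [614.4 129.3 216.5]
side dot [622.8  83.6 216.5]
top dot +92 [638.   -6.6 216.5] m3 top [637.5  -8.6 105. ]
pocket [608.8 172.5]
pocket [615.6 127. ]
pocket [622.4  81.5]
pocket [636.   -9.5]
```

The bar centre is within about 2 mm, so I nudge it 2 mm back, let it settle, and check once more.

```bash
python3 -m crank '[{"tx":0.016,"ty":0.01,"tz":0,"spin":0,"hand":0},{"tx":0.016,"ty":0.01,"tz":0,"spin":0,"hand":0},{"tx":0.016,"ty":0.01,"tz":0,"spin":0,"hand":0},{"tx":0.016,"ty":0.01,"tz":0,"spin":0,"hand":0},{"tx":0.016,"ty":0.01,"tz":0,"spin":0,"hand":0},{"tx":0.016,"ty":0.01,"tz":0,"spin":0,"hand":0}]'
python3 plan.py
python3 - <<'E'
from h import *
s=camera("side");crop(s,"s19",190,110,350,260,5)
a=np.load("s0.npy",allow_pickle=True).item()["image"].astype(int);b=s["image"].astype(int)
for n,(x0,y0,x1,y1) in dict(tin=(295,265,335,310),brush=(160,265,210,335),red=(254,258,276,300),purple=(275,240,295,282),green=(183,220,206,260),jar=(330,143,362,184),wrench=(345,210,412,232),hammerhandle=(375,133,440,160)).items():
    print(n,np.abs(a-b)[y0:y1,x0:x1].max(2).mean().round(1))
E
```

```text
time: 27.62
eef_pos: [0.6243, 0.0738, 0.2141]
tool_rot: [-90.0, 0.0, -81.6]
ft_force: [-0.4, 0.1, -2.0]
gripper_width: 0.014
t 27.62 p [624.3  73.8 214.1] yaw 8.4 q [ 2.  6. 99.  0. 75. -7.] w 14.0 F [-0.4  0.1 -2. ]
tin 14.8
brush 6.7
red 11.6
purple 15.3
green 5.7
jar 6.6
wrench 8.0
hammerhandle 19.8
```

View pics/s19.png

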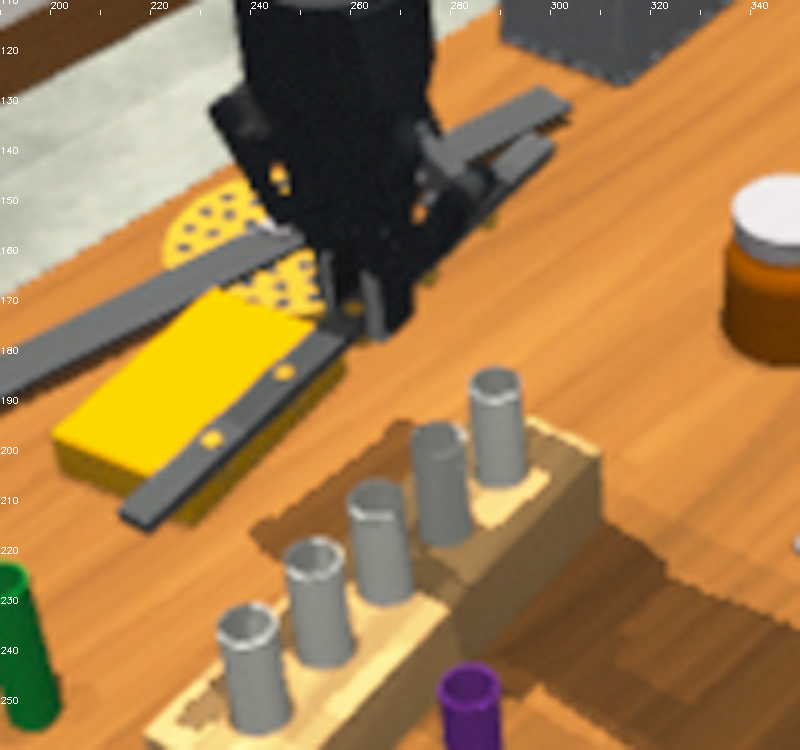

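The bar hangs level over the five seated moulds. The bystanders sit where they were in the first picture, with only the shadows changed. I hand in.

```bash
python3 -c "
from station import hand_in
print(hand_in())"
```

```text
the job is handed in; nothing more can be done
None
```

The job is handed in at about 28 s. Both spare moulds stand in the rack, and the wick bar is held level above the row with its hooks down.

- **Moulds:** the two spares went into pockets 2 and 4. In the side view all five mouths line up at the same height, and the three original moulds were left in place.
- **Levelling the bar:** the tool can only turn about the vertical, so I drew the bar out and pressed its low end and hooks on a free patch of bench until it pivoted level in the grip. The force there peaked at about 19 N.
- **Final bar pose:** the last two-view check gave a length of 280 mm, a tilt of about 2°, and a direction within 0.3° of the row. The centre was about 2 mm off along the row. I then nudged it 2 mm back and checked that only in the side view. The bar's centre is about 210 mm above the bench, roughly 105 mm above the mouths. The force reading showed only the bar's weight.
- **Disagreements:** two-view heights came out 4–5 mm low against the given sizes, so I corrected for that. The bar kept a residual tilt of about 2°.
- **Bystanders:** in the last pictures they were where they started. The picture differences over the tin, red and purple moulds and the hammer I put down to the arm's shadow, from the pictures only.

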